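# Slide the battery pack into its charging dock and latch it

### The job

Put the battery pack on charge: push it along the worktop with your fingertips, low down near its base so that it slides and does not tip, until it is fully home between the rails of the charging dock, and then push the dock's latch arm shut across the front of the pack. The pack is only pushed: do not lift it and do not touch its carrying handle, and leave the cotton bud jar, the bottle and the lens case around it where they stand.

Things in the scene. Friction and masses are not known exactly. Their poses are not given: they have to be found in the camera images.
- pack: battery pack (0.6 to 1 kg): upright grey box with black base band, arch handle on top; 90 deep (x) x 116 wide (y) x 126 mm high, flat upright faces, vertical edges rounded 12 mm, loose on the worktop. Origin: centre of its underside; x points from its front (facing the robot, dark gauge window) towards the dock, y left, z up. Pushed high it tips, below about 30 mm it slides (friction about 0.6)
- pack_handle: the arch handle on the pack's top, an 11 mm thick bar along the pack's y, 126 to 160 mm above the worktop; not to be touched. Origin: middle of the pack's top face
- dock: fixed charging dock: white housing 62x150x104 mm, front face at x=+46 mm, and two guide rails 34 mm high, 122 mm apart inside from x=-46 to +46, flaring to 155 at x=-90; no floor plate, the pack slides on the worktop. Origin: where the centre of the pack's underside is when fully home; x is the push direction into the dock, y left. Sprung contacts yield with about 1.5 N over the last 8 mm
- latch (a joint): steel latch arm on a vertical hinge at the left of the dock's mouth (axis at dock x=-54, y=+88 mm). 0 = shut, arm along dock -y across the pack's front; grows as it swings out towards the robot (1.57 = along dock -x), to 2.5 rad. Arm 11 mm thick, 66 mm long, 40 to 54 mm above the worktop; stays where it is left (about 1 N at the tab moves it); shuts only when the pack is home
- latch_tab (a point): top centre of the black upright finger tab near the latch arm's end, 58 mm from the hinge axis; tab 15 mm across, 40 to 70 mm above the worktop
- cotton_buds: clear jar of cotton buds, 77 mm across, 80 mm high, right of the dock; leave it alone. Origin: centre of its underside
- lens_solution: lens solution bottle with a pointed cap, 40 x 62 x 172 mm, left of the dock; leave it alone. Origin: centre of its underside
- lens_case: flat contact lens case with two round caps, 36 x 72 x 18 mm, left of the dock; leave it alone. Origin: centre of its underside

How it is judged:
On the way, in this order (a step that is already met when the one before it is completed fails the run):
1. the pack stands fully home in the dock (x of pack in the frame of dock above -0.006 m and angle between the x axis of pack and the x axis of dock, either way round below 0.08 rad), for 0.2 s.
2. the latch arm is shut across the pack's front (value of joint latch below 0.12 rad), for 0.2 s.
At the end, for the whole second after the job is handed in: the pack stands upright and at rest in the dock, within 6 mm of fully home and between the rails (within 9 mm of the seat's centre, 0.08 rad of straight), and the latch arm is shut (below 0.12 rad) (all of step 1 and horizontal distance between pack and dock below 0.009 m and angle between pack's own z axis and vertical below 0.04 rad and value of joint latch below 0.12 rad and linear speed of pack below 0.01 m/s); the robot touches nothing.
It fails at once if the pack is tipped by more than 0.2 rad (angle between pack's own z axis and vertical above 0.2 rad).
It fails at once if the pack is lifted off the worktop (height (world z) of pack above 0.015 m).
It fails at once if the carrying handle is touched (contact force between any of the fingers, the arm and pack_handle above 0.5 N).
It fails at once if the cotton bud jar, the lens solution bottle or the lens case is moved by more than 20 mm (distance of any of cotton_buds, lens_solution, lens_case from where it was at the start of the episode above 0.02 m).
It also fails if it takes over 64 s, if anything falls off the work surface, if the arm or the gripper's body presses on something with over 40 N, if the wrist force passes 120 N, or if a joint passes its speed limit or range.

### The arm

A 6-joint arm with a two-finger parallel gripper is mounted at the origin on a cart in front of the work surface, level with it; the furniture and walls round the work are solid. World frame = base frame: x ahead of the robot, y to its left, z up, the work surface at z = 0. Lengths are in m, angles in rad, forces in N, time in s.
With the tool pointing down it reaches from about 0.375 to 0.975 m from the base axis. Payload 3.8 kg.
Tool frame: the origin (TCP) lies at the very end of the fingers, on their centre line; the grasp point (between the pads) lies bot.grasp_offset behind it (bot.grasp_offset is the distance from the TCP to the grasp point, in m); y points along the fingers, x is the direction in which the jaws open and shut, and the axes are right-handed (so a half turn about y gives the same grasp; the last joint's range is limited). The gripper opens to 85 mm and grips with 20 to 120 N. Pads are 22 mm wide; open, the fingers measure 114 mm over their backs; the gripper's body (76 mm by 85 mm) begins 54 mm behind the grasp point. The pads swing forward as they close: fully open they stand 13 mm farther back than shut.
Start: joints at [1.267, 0.264, 1.604, -0, 1.274, -0.037], TCP at [0.178, 0.651, 0.231] pointing down, gripper open.
Joint ranges: [-2.63, 2.63], [-0.94, 2.18], [0.31, 2.57], [-1.31, 4.45], [0, 2.66], [-2.55, 2.55]. Speed limits (rad/s): [2.57, 2.57, 3.14, 3.14, 3.14, 3.14].

### API

Orientations are given as a rotation vector (axis times angle).
In Python, from workcell import sensors, read_camera, job, bot gives the robot as it stands.
- The arm moves only by the tool arm_command, never from a script. Its argument "deltas" is a list of rows, each a list of 4 numbers: the shift along the tool's x, y, z in m, then the turn about the tool's y in rad. A call has 1 to 20 rows; each row shifts and turns the commanded pose from where the row before left it, along the tool's axes as they then stand; what a row does not reach is not made up. A row lasts 1/8 s, in which the tool goes at most 62.5 mm and 10.7 degrees, less where a joint would pass 70% of its speed; a pose out of reach is approached as far as the arm can. A call is refused whole if a number of a shift passes 0.0625 or a number of a turn 0.188, either way. A call with a gripper value outside its range is refused whole. "fingers" is the finger opening in m, from 0 to 0.0854, set as the call begins (left out, the last holds). The fingers move at their own pace and stop on an object; "newtons" is the grip in N (left out, the last holds). Time passes only in rows, so rows that do not move let the fingers close. It gives the time, the measured TCP pose, the force and the opening at its end, in the units of the state.
- sensors.read_state(): the state, without advancing time (a new reading comes with each control period).
- read_camera(name): name is "scene" or "top" or "wrist"; returns a dict with "color" (420x560x3 uint8, red, green, blue), "vfov" (degrees; the focal length in pixels is half the picture's height over the tangent of half this angle, whatever the lens; pixels are square), "cx", "cy" (the principal point, pixels), "R" (3x3) and "t" (3): a world point X has camera coordinates R X + t; the wrist camera has in their place "T_tool_cam" (4x4, takes a point from camera to tool coordinates, whose origin is the TCP and whose axes are the tool frame's). Camera axes: x right, y down, z forward; pixel columns grow to the right and rows downward; lengths in m; the calibration is good to about 2 mm. A picture is of the moment at which its call begins: read the wrist's pose just before it. There is no depth.
- job.finish_job(): hands the job in, once; it reports no verdict.
The state is a dict: "time": time; "q": joint angles; "joint_vel": joint speeds; "joint_torque": joint torques, N m; "tool_pos": TCP position; "tcp_rot": TCP orientation; "wrist_force": force on the tool from outside, world axes, zero at the start; "torque": the same for the moment, N m; "width": opening from 0.0 (shut) to 1.0 (fully open).
Only numpy, scipy, OpenCV 4.12 (cv2) and the standard library are available. Lean on these libraries where they do the work, as an engineer would, in place of code of your own. Each camera call takes 0.05 s, during which the arm holds its last target.

## Working session

There is one attempt and no reset: what is moved stays moved. The work goes in short steps, Python scripts to look and compute and a tool call to move; the robot and the scene stay as the last step left them, time stands still between calls to the robot, and variables do not carry over. Pictures are saved under pics/ and viewed, and the job is handed in when it is done.

Besides the shell and the picture viewer there is one more tool, called by a JSON object that holds its "method" and its "body". arm_command: Moves the arm, as the interface text tells. Its arguments: {"type":"object","properties":{"deltas":{"type":"array"},"fingers":{"type":"number"},"newtons":{"type":"number"}},"required":["deltas"]}

```bash
mkdir -p pics; ls; cat > h.py <<'E'
import numpy as np, cv2
from workcell import sensors, read_camera, job, bot
from scipy.spatial.transform import Rotation as Ro
def ray(c,u,v):
    f=c["color"].shape[0]/2/np.tan(np.radians(c["vfov"])/2)
    d=np.array([(u-c["cx"])/f,(v-c["cy"])/f,1.]); R=np.array(c["R"]);t=np.array(c["t"])
    return -R.T@t, R.T@d
def onz(c,u,v,z):
    o,d=ray(c,u,v); return o+d*(z-o[2])/d[2]
def proj(c,X):
    f=c["color"].shape[0]/2/np.tan(np.radians(c["vfov"])/2)
    p=np.array(c["R"])@np.array(X)+np.array(c["t"]); return c["cx"]+f*p[0]/p[2], c["cy"]+f*p[1]/p[2]
E
python3 - <<'E'
from h import *
import pickle
s=sensors.read_state(); print(s, bot.grasp_offset)
print(Ro.from_rotvec(s["tcp_rot"]).as_matrix().round(3))
for n in ["scene","top"]:
    c=read_camera(n); pickle.dump(c,open(n+"0.pkl","wb")); cv2.imwrite(f"pics/{n}0.png",cv2.resize(c["color"][:,:,::-1],None,fx=1.42,fy=1.42,interpolation=cv2.INTER_CUBIC)); print(n,c["vfov"],c["cx"],c["cy"],c["R"],c["t"])
E
```

```text
pics
{'time': 0.0, 'q': array([ 1.26710509e+00,  2.64783765e-01,  1.60535454e+00, -5.35162016e-06,
        1.27369893e+00, -3.68892905e-02]), 'joint_vel': array([-0.00102025, -0.00015872, -0.00071002,  0.00074607,  0.00057753,
       -0.00010446]), 'joint_torque': array([ 2.17163150e-03, -5.15114272e+01, -3.67310071e+01,  3.03409779e-04,
        1.27075537e-02,  8.78327651e-07]), 'tool_pos': array([0.17774302, 0.65043006, 0.22995191]), 'tcp_rot': array([-1.32501   , -1.0091118 ,  1.01216019]), 'wrist_force': array([ 0.14807039,  0.21786801, -0.16976734]), 'torque': array([-0.00448491,  0.05797105, -0.00473683]), 'width': 0.9993696754854315} 0.0187
[[ 0.264 -0.001 -0.965]
 [ 0.965 -0.002  0.264]
 [-0.002 -1.     0.   ]]
scene 45.62768546316163 271.56699928064563 207.03320504123326 [[ 0.82229763 -0.56888371 -0.01406855]
 [-0.2538534  -0.34458388 -0.90378117]
 [ 0.50929859  0.74674846 -0.42776358]] [-0.4923613   0.3093354   0.90378521]
top 53.65096181203925 280.8885409568255 214.84346497382842 [[-0.0115474  -0.99943552 -0.03154827]
 [-0.99438285  0.01479726 -0.10480354]
 [ 0.10521121  0.03016085 -0.99399242]] [0.09445538 0.63469929 0.97740035]
```

View pics/scene0.png

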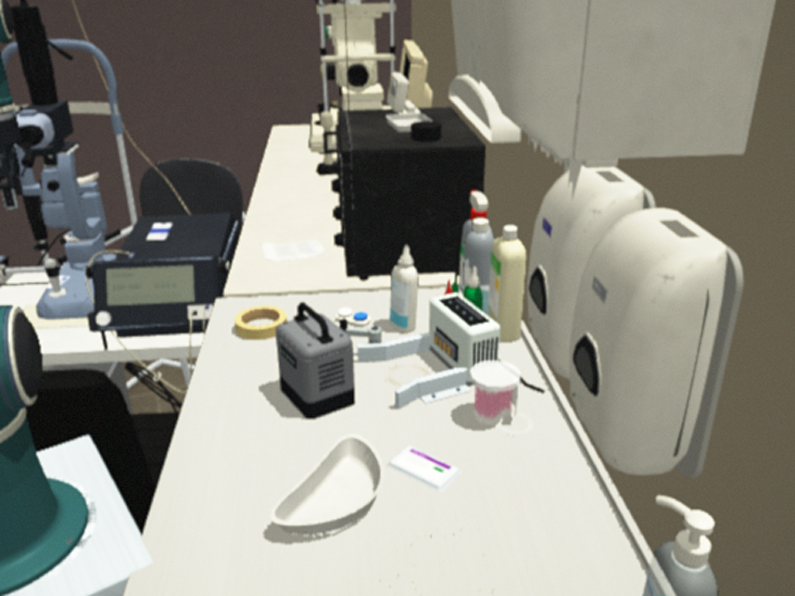

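View pics/top0.png

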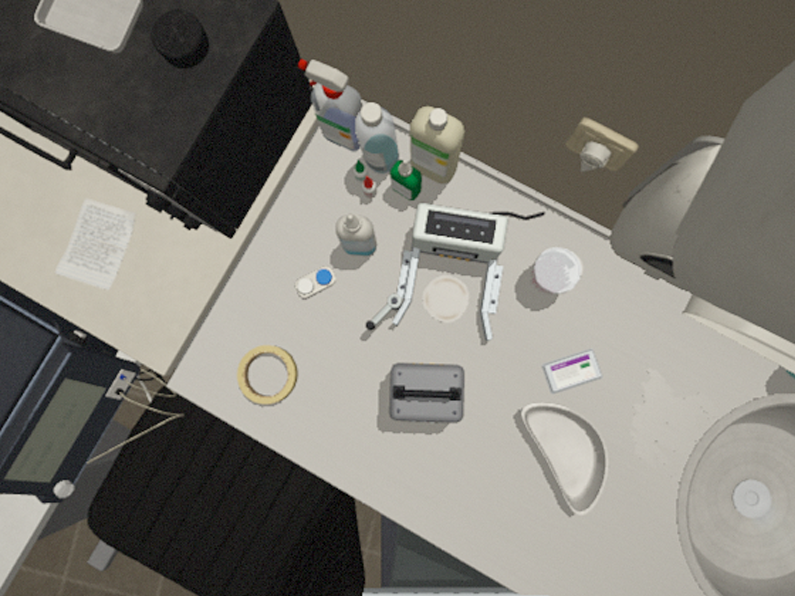

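The scene view shows the pack at about (315,360), in front of the dock, with the latch open. The top view shows the pack top at (427,392), the dock housing at (460,230), the rails, and the latch from about (396,300) to the tab at (371,325). I'll zoom in to measure.

```bash
python3 - <<'E'
from h import *
import pickle
c=pickle.load(open("top0.pkl","rb")); R=np.array(c["R"]);print(-R.T@np.array(c["t"]))
print(proj(c,[0.178,0.651,0.23]),proj(c,[.5,0,0]))
im=c["color"][125:310,230:430,::-1]; cv2.imwrite("pics/t0z.png",cv2.resize(im,None,fx=3.2,fy=3.2,interpolation=cv2.INTER_CUBIC))
E
```

```text
[0.52939134 0.05553102 1.04102717]
(np.float64(-17.443859053645724), np.float64(448.674983571722)) (np.float64(316.6425769016007), np.float64(270.2828897322404))
```

View pics/t0z.png

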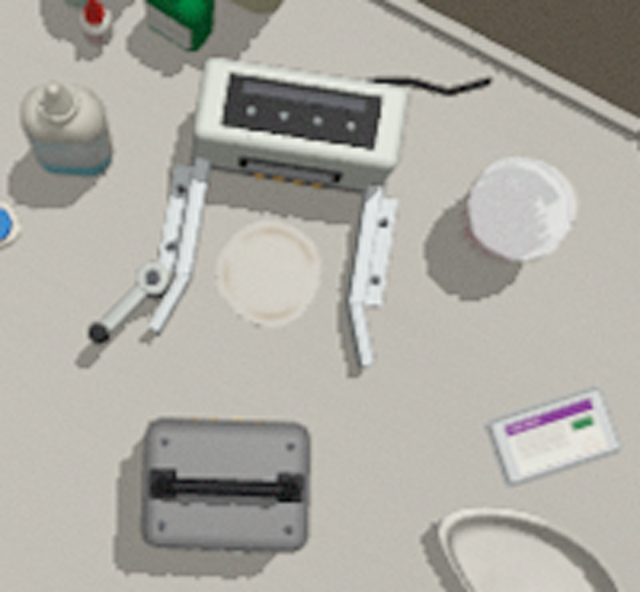

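```bash
python3 - <<'E'
from h import *
import pickle
c=pickle.load(open("top0.pkl","rb"))
f=lambda x,y,z: onz(c,230+x/3.2,125+y/3.2,z)
P={}
for n,x,y,z in [("dockRL",210,60,.104),("dockRR",408,88,.104),("dockFR",393,160,.104),("dockFL",197,137,.104),
 ("railLin_near",184,275,.034),("railLin_far",206,180,.034),("railLtip_in",159,330,.034),("railRin_near",351,298,.034),("railRin_far",371,190,.034),("railRtip_in",362,364,.034),
 ("hinge",153,277,.056),("tab",98,330,.07),("jar",522,206,.08),("bottlecap",55,97,.172)]:
    P[n]=f(x,y,z); print(n,P[n].round(4))
print("W",np.linalg.norm(P["dockFL"]-P["dockFR"]),"D",np.linalg.norm(P["dockFL"]-P["dockRL"]))
d=P["dockFL"]-P["dockFR"]; print("yaw from front edge",np.arctan2(-d[0],d[1]))
d=P["dockRL"]-P["dockRR"]; print("yaw from rear edge",np.arctan2(-d[0],d[1]))
print("hinge-tab",np.linalg.norm((P["hinge"]-P["tab"])[:2]))
# pack mask
im=c["color"]; hsv=cv2.cvtColor(im,cv2.COLOR_RGB2HSV)
m=np.zeros(im.shape[:2],np.uint8); x0,y0,x1,y1=265,245,335,305
sub=im[y0:y1,x0:x1].astype(int); g=sub.mean(2)
print(g[30].astype(int)); print(g[:,20].astype(int)); print(g[:,58].astype(int))
E
```

```text
dockRL [0.7931 0.048  0.104 ]
dockRR [ 0.7697 -0.0934  0.104 ]
dockFR [ 0.7175 -0.0812  0.104 ]
dockFL [0.7368 0.0582 0.104 ]
railLin_near [0.6453 0.0698 0.034 ]
railLin_far [0.7185 0.052  0.034 ]
railLtip_in [0.6036 0.0894 0.034 ]
railRin_near [ 0.6259 -0.0566  0.034 ]
railRin_far [ 0.7086 -0.074   0.034 ]
railRtip_in [ 0.5757 -0.0635  0.034 ]
hinge [0.6416 0.0927 0.056 ]
tab [0.6015 0.133  0.07  ]
jar [ 0.6867 -0.1769  0.08  ]
bottlecap [0.7507 0.1527 0.172 ]
W 0.14070821221894933 D 0.05727888286800445
yaw from front edge -0.13736904108745868
yaw from rear edge -0.16422779438558793
hinge-tab 0.056851109008669104
[190 159 130 135 131 137 136 137 136 113  99  79  57  43  28  32  33  26
  27  28  29  27  22  21  19  24  30  40  42  33  42  34  36  54  60  58
  58  56  58  77  84  79  81  79  73  80  77  95 101 103 105  72  40  43
  44  40  43  54  62  68  98 133 176 189 186 188 187 187 188 189]
[186 188 186 188 190 188 186 186 190 190 161 113 113 127 139 149 154 155
 153 150 155 151 151 152 151 154 141 132 136  85  29  56  52  29  59  86
  96 140 148 149 147 148 150 146 150 147 144 138 126 114  92 108 131 135
 135 135 134 135 134 131]
[186 184 187 188 186 187 186 189 188 186 189 188 146 109 123 136 143 147
 147 146 145 143 147 143 146 143 144 126  78  62  62  60  47  40  42  51
  40 121 139 136 136 137 131 134 132 136 134 133 129 120 105 110 173 187
 186 186 186 187 187 186]
```

```bash
python3 - <<'E'
from h import *
import pickle
c=pickle.load(open("top0.pkl","rb"))
im=c["color"][135:245,255:365,::-1]; cv2.imwrite("pics/t0y.png",cv2.resize(im,None,fx=5.4,fy=5.4,interpolation=cv2.INTER_CUBIC))
im=c["color"][245:310,265:340,::-1]; cv2.imwrite("pics/t0p.png",cv2.resize(im,None,fx=8,fy=8,interpolation=cv2.INTER_CUBIC))
c=pickle.load(open("scene0.pkl","rb"))
im=c["color"][195:305,185:385,::-1]; cv2.imwrite("pics/s0z.png",cv2.resize(im,None,fx=4,fy=4,interpolation=cv2.INTER_CUBIC))
E
```

```text
(no output)
```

View pics/t0y.png

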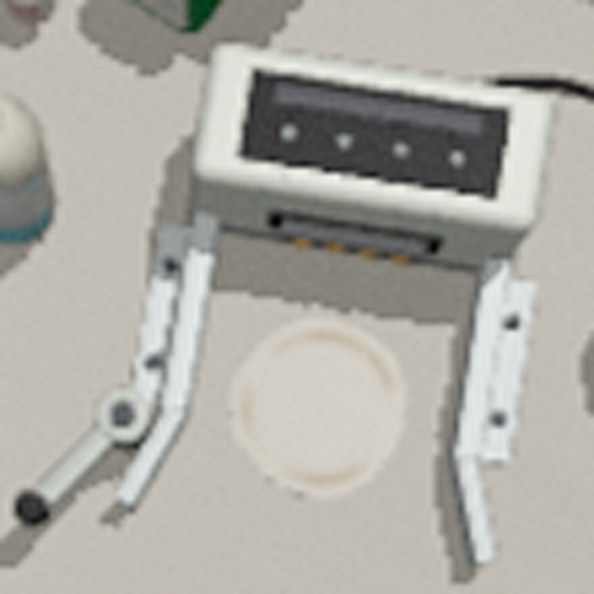

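View pics/t0p.png

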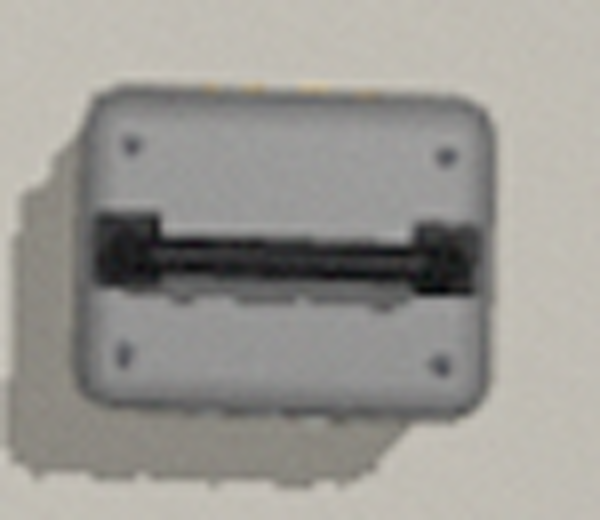

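View pics/s0z.png

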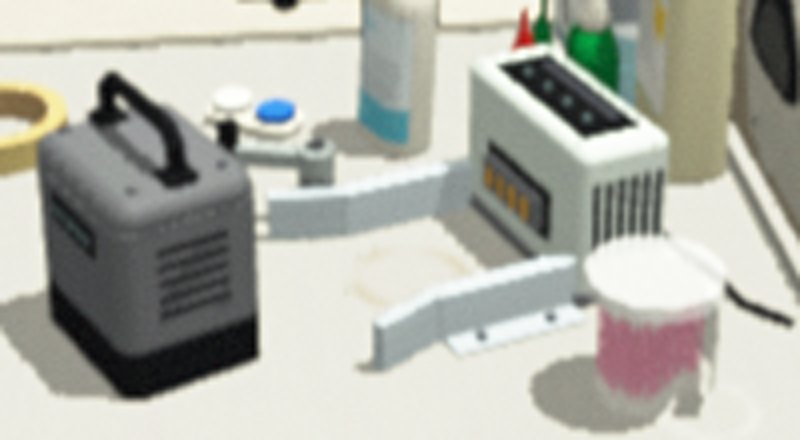

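```bash
python3 - <<'E'
from h import *
import pickle
c=pickle.load(open("top0.pkl","rb"))
f=lambda x,y,z: onz(c,255+x/5.4,135+y/5.4,z)[:2]
yaw=lambda d: np.arctan2(d[1],d[0])
ly=lambda a,b: np.arctan2(-(a-b)[0],(a-b)[1])
s=[f(*p,.104) for p in [(288,132),(345,142),(401,150),(458,158)]]; print("screws yaw",ly(s[0],s[3]))
q=[f(*p,.104) for p in [(254,72),(508,105),(498,196),(242,157)]]; print("panel",ly(q[0],q[1]),ly(q[3],q[2]),yaw(q[0]-q[3]),yaw(q[1]-q[2]))
k=[f(*p,.104) for p in [(225,47),(550,92),(528,225),(197,182)]]; print("top",ly(k[0],k[1]),ly(k[3],k[2]),yaw(k[0]-k[3]),yaw(k[1]-k[2]))
L=[f(*p,.034) for p in [(212,250),(185,410),(128,508)]]; Rr=[f(*p,.034) for p in [(484,290),(462,455),(481,562)]]
print("rails",L,Rr,yaw(L[0]-L[1]),yaw(Rr[0]-Rr[1]),"near pts",ly(L[1],Rr[1]),np.linalg.norm(L[1]-Rr[1]),"tips",ly(L[2],Rr[2]),np.linalg.norm(L[2]-Rr[2]))
for yw in (-.15,-.17,-.19):
    X=np.array([np.cos(yw),np.sin(yw)]);Y=np.array([-X[1],X[0]])
    mid=(L[1]+Rr[1])/2; tip=(L[2]+Rr[2])/2; hinge=f(122,413,.058); topc=np.mean(k,0); pan=np.mean(q,0)
    print(yw,"origin est: near",mid+.046*X,"tip",tip+.09*X,"hinge",hinge+.054*X-.088*Y,"top",topc-.077*X,"panel",pan-.077*X, "tabang", )
tab=f(32,505,.07); d=tab-hinge; print("hinge",hinge,"tab",tab,np.linalg.norm(d),"dir",yaw(d))
g=lambda x,y,z: onz(c,265+x/8,245+y/8,z)[:2]
p=[g(*a,.126) for a in [(132,145),(446,155),(440,365),(123,355)]]; print("pack",np.mean(p,0),ly(p[0],p[1]),ly(p[3],p[2]),yaw(p[0]-p[3]),yaw(p[1]-p[2]))
e=[g(*a,.126) for a in [(80,250),(495,258),(290,90),(285,412)]];print("edges",e,np.linalg.norm(e[0]-e[1]),np.linalg.norm(e[2]-e[3]))
E
```

```text
screws yaw -0.17415372602769197
panel -0.15227239838512718 -0.17287047760499819 -0.15396114609648595 -0.13527241119231084
top -0.16128946094496294 -0.1498447322860429 -0.215432009874166 -0.18998934204182574
rails [array([0.71840592, 0.0522503 ]), array([0.64529128, 0.06553944]), array([0.6012734 , 0.09180334])] [array([ 0.69789759, -0.07049677]), array([ 0.62305669, -0.05858918]), array([ 0.57492012, -0.0657693 ])] -0.17979473034836763 -0.15778283826102624 near pts -0.1772456880222331 0.1261042875035246 tips -0.16571162350241675 0.15976116921351133
-0.15 origin est: near [ 0.67965745 -0.00339903] tip [ 6.77086157e-01 -4.32410121e-04] hinge [ 0.6818613  -0.00195439] top [ 0.67694446 -0.00573294] panel [ 0.67861135 -0.00606205] tabang
-0.17 origin est: near [ 0.67951088 -0.00430726] tip [ 0.67679939 -0.00220939] hinge [ 0.67995175 -0.00274018] top [ 0.67718981 -0.00421263] panel [ 0.6788567  -0.00454174] tabang
-0.19 origin est: near [ 0.67934618 -0.00521238] tip [ 0.67647714 -0.00398028] hinge [ 0.67802686 -0.00348763] top [ 0.67746551 -0.00269754] panel [ 0.6791324  -0.00302665] tabang
hinge [0.64161822 0.09312713] tab [0.60058649 0.13225594] 0.056698036558125366 dir 2.3799288305073385
pack [0.48978122 0.04183783] -0.042827452149893745 -0.04036764055540999 -0.05484303829910023 -0.05027246565095873
edges [array([0.49160778, 0.09771749]), array([ 0.48829903, -0.01517204]), array([0.53438972, 0.03973358]), array([0.44756233, 0.0425369 ])] 0.11293800393356784 0.0868726311706281
```

Poses I measured:
- **Dock:** about (0.678, -0.003), yaw -0.167.
- **Pack:** about (0.490, 0.042), yaw -0.045.
- **Latch:** open at about 2.17 rad.

The gripper body would hit the pack's upper part if I pushed with the flat side of the fingers. So I'll push with the back of the forward finger, jaws fully open, which sticks out past the body. Next I work out the approach.

```bash
cat >> h.py <<'E'
def pose():
    s=sensors.read_state(); M=Ro.from_rotvec(s["tcp_rot"]).as_matrix(); return s,np.array(s["tool_pos"]),M,np.arctan2(M[1,0],M[0,0])
def rel(target,ang):
    s,p,M,a=pose(); print("t",s["time"],"p",p.round(4),"a",round(a,3),"tool shift",(M.T@(np.array(target)-p)).round(4),"turn_y",round(-(ang-a),4))
def rows(target,ang,n):
    "n equal world steps with turn, in the turning tool frame"
    s,p,M,a=pose(); d=(np.array(target)-p)/n; da=(ang-a)/n
    for i in range(n):
        t=a+i*da; X=np.array([np.cos(t),np.sin(t),0]); Z=np.array([-np.sin(t),np.cos(t),0]);
        print([round(float(v),4) for v in (d@X, -d[2], d@Z, -da)])
E
python3 - <<'E'
from h import *
c=read_camera("wrist"); print(np.round(c["T_tool_cam"],3))
rows([.376,.048,.23],-.045,18)
E
```

```text
[[ 1.    -0.001 -0.    -0.   ]
 [ 0.    -0.27   0.963 -0.143]
 [-0.001 -0.963 -0.27   0.068]
 [ 0.     0.     0.     1.   ]]
[-0.0294, 0.0, -0.0194, 0.0749]
[-0.0278, 0.0, -0.0216, 0.0749]
[-0.0262, 0.0, -0.0236, 0.0749]
[-0.0243, 0.0, -0.0255, 0.0749]
[-0.0223, 0.0, -0.0273, 0.0749]
[-0.0202, 0.0, -0.0289, 0.0749]
[-0.018, 0.0, -0.0303, 0.0749]
[-0.0157, 0.0, -0.0316, 0.0749]
[-0.0133, 0.0, -0.0326, 0.0749]
[-0.0108, 0.0, -0.0335, 0.0749]
[-0.0083, 0.0, -0.0343, 0.0749]
[-0.0057, 0.0, -0.0348, 0.0749]
[-0.0031, 0.0, -0.0351, 0.0749]
[-0.0004, 0.0, -0.0352, 0.0749]
[0.0022, 0.0, -0.0352, 0.0749]
[0.0048, 0.0, -0.0349, 0.0749]
[0.0074, 0.0, -0.0344, 0.0749]
[0.01, 0.0, -0.0338, 0.0749]
```

{"method": "arm_command", "body": {"deltas": [[-0.029,0,-0.019,0.075],[-0.028,0,-0.022,0.075],[-0.026,0,-0.024,0.075],[-0.024,0,-0.026,0.075],[-0.022,0,-0.027,0.075],[-0.02,0,-0.029,0.075],[-0.018,0,-0.03,0.075],[-0.016,0,-0.032,0.075],[-0.013,0,-0.033,0.075],[-0.011,0,-0.034,0.075],[-0.008,0,-0.034,0.075],[-0.006,0,-0.035,0.075],[-0.003,0,-0.035,0.075],[0,0,-0.035,0.075],[0.002,0,-0.035,0.075],[0.005,0,-0.035,0.075],[0.007,0,-0.034,0.075],[0.01,0,-0.034,0.075],[0,0,0,0]], "fingers": 0.0854}}

```text
time: 2.52
tool_pos: [0.3774, 0.0474, 0.2311]
tcp_rot: [-1.571, 0.039, -0.039]
wrist_force: [-0.3, 1.0, 0.5]
width: 1.002
```

```bash
python3 - <<'E'
from h import *
rel([.376,.048,.03],-.045)
for n in ["scene","wrist"]:
    c=read_camera(n); cv2.imwrite(f"pics/{n}1.png",cv2.resize(c["color"][:,:,::-1],None,fx=1.42,fy=1.42))
E
```

```text
t 2.525 p [0.3774 0.0474 0.2311] a -0.05 tool shift [-0.0014  0.2011  0.0007] turn_y -0.0049
```

View pics/scene1.png

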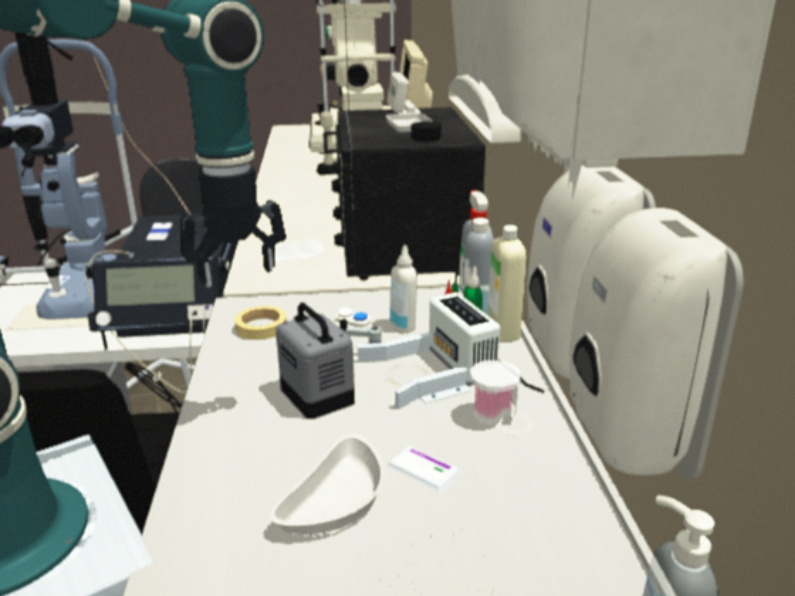

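View pics/wrist1.png

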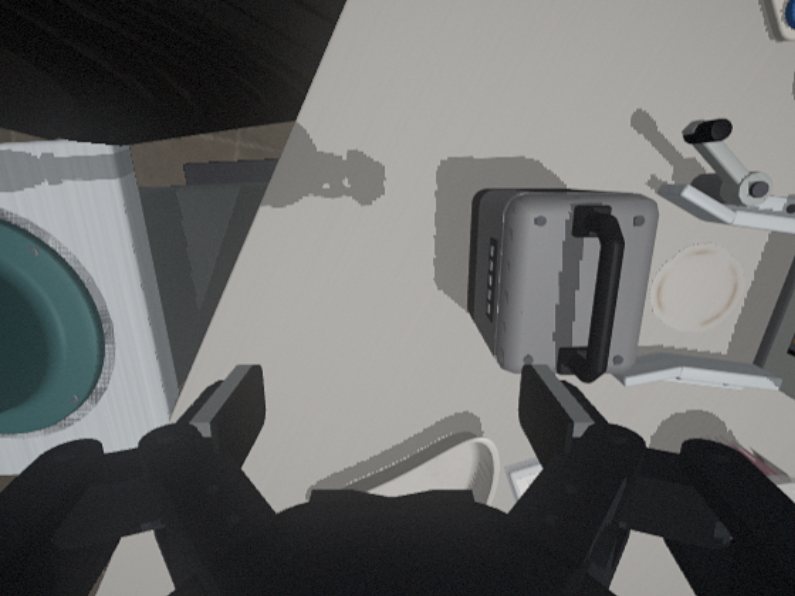

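```bash
python3 - <<'E'
from h import *
im=cv2.imread("pics/scene1.png")[170:290,170:310]; im=cv2.resize(im,None,fx=5,fy=5,interpolation=cv2.INTER_CUBIC); im=np.clip(im*2.2,0,255).astype(np.uint8); cv2.imwrite("pics/s1z.png",im)
c=read_camera("scene"); p=np.array([.3774,.0474,.2311])
for d in [(0,0,0),(.057,0,0),(.057,0,.03),(.057,0,.06),(.057,0,.073)]:
    u,v=proj(c,p+d); print(d,round((u*1.42-170)*5),round((v*1.42-170)*5))
E
```

```text
(0, 0, 0) 350 580
(0.057, 0, 0) 526 533
(0.057, 0, 0.03) 518 440
(0.057, 0, 0.06) 509 345
(0.057, 0, 0.073) 506 303
```

View pics/s1z.png

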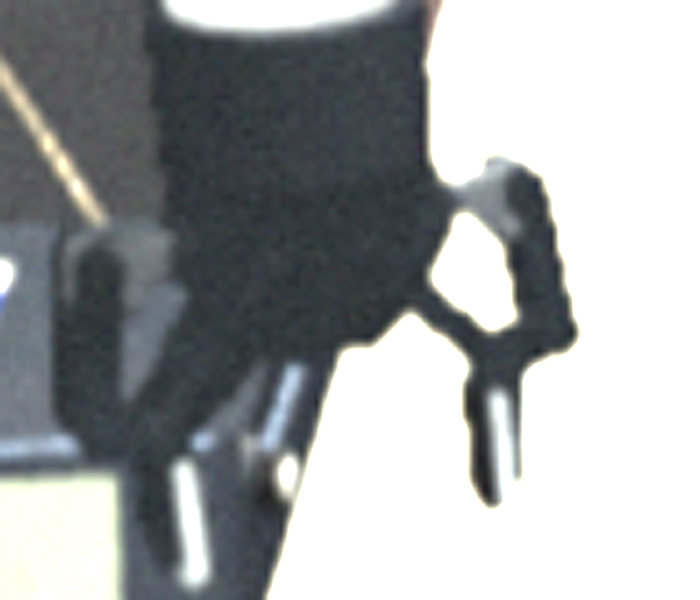

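```bash
python3 - <<'E'
from h import *
s,p,M,a=pose(); q=np.array(s["q"]); print(q.round(4),p)
S=[([1.267105,.264784,1.605355,0,1.273699],[.177743,.65043,.229952]),(q,p)]
A=[];b=[]
for q_,p_ in S:
    s1=q_[1];s2=q_[1]+q_[2]; print("r",np.hypot(*p_[:2]),"az",np.arctan2(p_[1],p_[0])-q_[0])
    A+= [[np.sin(s1),np.sin(s2),1,0],[np.cos(s1),np.cos(s2),0,1]]; b+=[np.hypot(*p_[:2]),p_[2]]
x=np.linalg.solve(A,b); print("L1,L2,r0,z0",x)
from scipy.optimize import fsolve
for z in (0.0,-.01,.02):
  for r in (.34,.35,.36,.37,.38):
    f=lambda v:[x[0]*np.sin(v[0])+x[1]*np.sin(v[0]+v[1])+x[2]-r, x[0]*np.cos(v[0])+x[1]*np.cos(v[0]+v[1])+x[3]-z]
    v=fsolve(f,[q[1],q[2]]); print(z,r,v.round(3),"q5",round(np.pi-v.sum(),3))
E
python3 - <<'E'
import cv2,numpy as np
im=cv2.imread("pics/wrist1.png")[340:590,380:795]; im=np.clip(cv2.resize(im,None,fx=1.9,fy=1.9).astype(float)*3,0,255).astype(np.uint8); cv2.imwrite("pics/w1z.png",im)
E
```

```text
[ 6.4300e-02 -3.2670e-01  2.1777e+00  5.0000e-04  1.2911e+00  1.0990e-01] [0.37684673 0.0494079  0.2310692 ]
r 0.6742786953100327 az 0.03693420215256804
r 0.38007182982241333 az 0.06602995175722466
L1,L2,r0,z0 [ 0.51028016  0.56401723  0.00180228 -0.09622014]
0.0 0.34 [-0.092  2.482] q5 0.752
0.0 0.35 [-0.071  2.463] q5 0.75
0.0 0.36 [-0.05   2.443] q5 0.748
0.0 0.37 [-0.029  2.424] q5 0.747
0.0 0.38 [-0.009  2.405] q5 0.746
-0.01 0.34 [-0.069  2.487] q5 0.723
-0.01 0.35 [-0.048  2.468] q5 0.721
-0.01 0.36 [-0.027  2.448] q5 0.72
-0.01 0.37 [-0.007  2.429] q5 0.72
-0.01 0.38 [0.012 2.409] q5 0.72
0.02 0.34 [-0.138  2.47 ] q5 0.809
0.02 0.35 [-0.115  2.451] q5 0.806
0.02 0.36 [-0.093  2.432] q5 0.803
0.02 0.37 [-0.072  2.413] q5 0.801
0.02 0.38 [-0.051  2.394] q5 0.799
```

View pics/w1z.png

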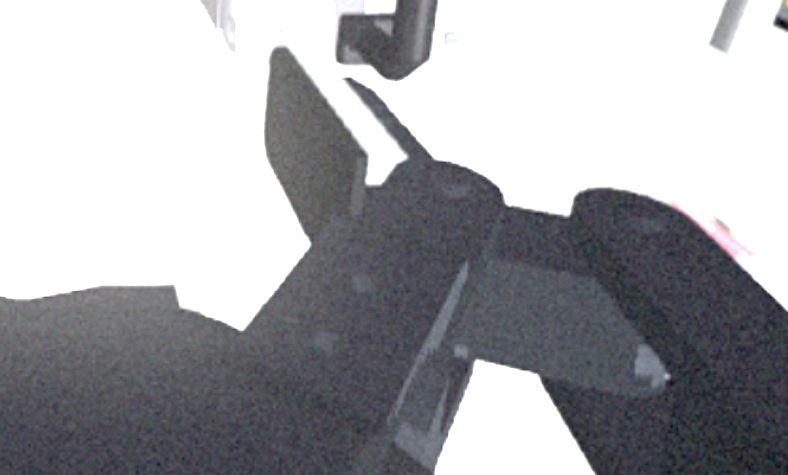

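The scene crop shows the linkage knuckle bulging about 20 mm further out than the finger's back. It sits about 58 mm above the TCP, and the open tips are about 12 mm above the TCP. The fitted kinematics say I can stand at x = 0.35, so I'll descend there, clear of the pack, and stay as low as possible.

```bash
python3 - <<'E'
from h import *
rel([.350,.058,.002],-.06)
E
```

```text
t 2.675 p [0.3768 0.0494 0.2311] a -0.046 tool shift [-0.0271  0.2291  0.0073] turn_y 0.0143
```

{"method": "arm_command", "body": {"deltas": [[-0.014,0,0.004,0.015],[-0.014,0,0.004,0],[0,0.03,0,0],[0,0.04,0,0],[0,0.04,0,0],[0,0.04,0,0],[0,0.035,0,0],[0,0.022,0,0],[0,0.012,0,0],[0,0.006,0,0],[0,0.003,0,0],[0,0,0,0]]}}

```text
time: 4.18
tool_pos: [0.3503, 0.0586, 0.0038]
tcp_rot: [-1.57, 0.047, -0.049]
wrist_force: [0.2, -0.3, -0.4]
width: 1.001
```

```bash
python3 - <<'E'
from h import *
rel([.350,.058,.0],-.06)
c=read_camera("scene"); im=c["color"][190:310,120:290,::-1]; cv2.imwrite("pics/s2.png",np.clip(cv2.resize(im,None,fx=4.6,fy=4.6,interpolation=cv2.INTER_CUBIC)*1.0,0,255))
E
```

```text
t 4.175 p [0.3503 0.0586 0.0038] a -0.061 tool shift [-0.0002  0.0038 -0.0006] turn_y -0.001[ WARN:0@1.759] global loadsave.cpp:1063 imwrite_ Unsupported depth image for selected encoder is fallbacked to CV_8U.
```

View pics/s2.png

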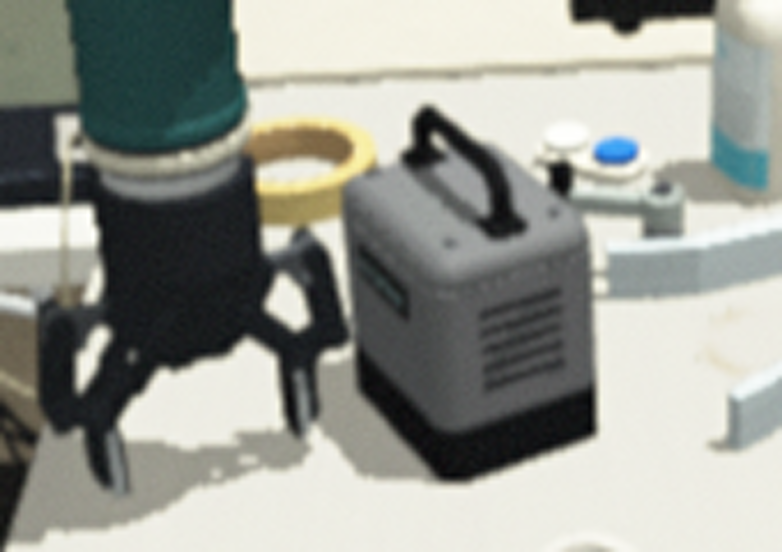

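Tips are about 12 mm above the worktop, as estimated. I'll lower another 10 mm, then creep forward and watch the force.

{"method": "arm_command", "body": {"deltas": [[0,0.006,0,0],[0,0.005,0,0],[0.004,0,0,0],[0.004,0,0,0],[0.004,0,0,0],[0.004,0,0,0],[0,0,0,0]]}}

```text
time: 5.1
tool_pos: [0.3663, 0.0575, -0.0075]
tcp_rot: [-1.57, 0.048, -0.048]
wrist_force: [-0.0, -0.5, 0.5]
width: 1.002
```

{"method": "arm_command", "body": {"deltas": [[0.004,0,0,0],[0.004,0,0,0],[0,0,0,0]]}}

```text
time: 5.48
tool_pos: [0.3727, 0.057, -0.0082]
tcp_rot: [-1.57, 0.05, -0.046]
wrist_force: [-3.1, 1.0, -0.6]
width: 1.001
```

```bash
python3 - <<'E'
from h import *
rel([.388,.058,.0],-.06); print(sensors.read_state()["wrist_force"])
c=read_camera("scene"); im=c["color"][190:310,120:290,::-1]; cv2.imwrite("pics/s3.png",cv2.resize(im,None,fx=4.6,fy=4.6,interpolation=cv2.INTER_CUBIC))
E
```

```text
t 5.475 p [ 0.3727  0.057  -0.0082] a -0.061 tool shift [ 0.0152 -0.0083  0.0019] turn_y -0.001
[-3.07555059  0.99893067 -0.6055587 ]
```

View pics/s3.png

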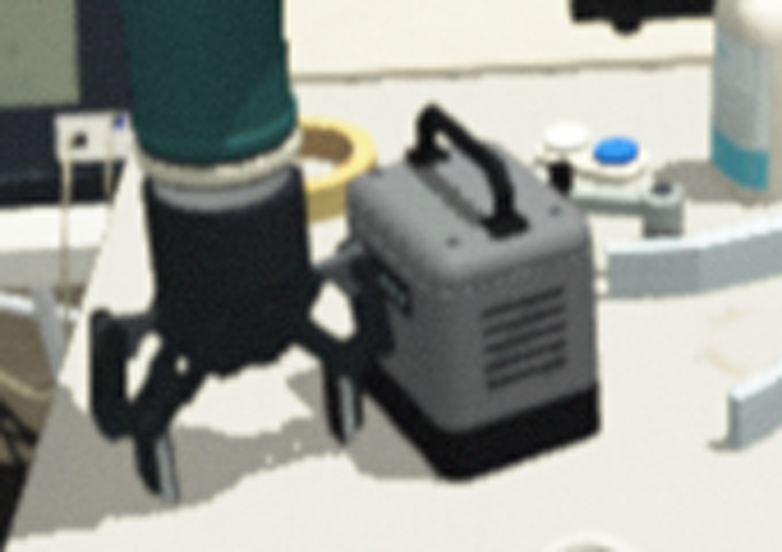

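The linkage knuckle does touch first, at a height of about 50 mm. At friction 0.6 the tipping height is about 45/0.6 = 75 mm, so it should still slide. I'll push in small steps and check for tilt.

{"method": "arm_command", "body": {"deltas": [[0.004,0,0,0.004],[0.004,0,0,0.004],[0.004,0,0,0.004],[0.004,0,0,0.004]]}}

```text
time: 6.02
tool_pos: [0.3898, 0.056, -0.0078]
tcp_rot: [-1.57, 0.061, -0.06]
wrist_force: [-3.4, 0.3, -0.9]
width: 1.002
```

```bash
python3 - <<'E'
from h import *
s=sensors.read_state(); print(s["wrist_force"],s["torque"],s["tool_pos"])
c=read_camera("scene"); im=c["color"][190:310,120:290,::-1]; cv2.imwrite("pics/s4.png",cv2.resize(im,None,fx=4.6,fy=4.6,interpolation=cv2.INTER_CUBIC))
c=read_camera("top"); im=c["color"][125:310,230:430,::-1]; cv2.imwrite("pics/t4.png",cv2.resize(im,None,fx=3.2,fy=3.2,interpolation=cv2.INTER_CUBIC))
E
```

```text
[-3.42915197  0.31004441 -0.9431526 ] [0.04978917 0.46550934 0.03312697] [ 0.38976235  0.05596001 -0.00779595]
```

View pics/s4.png

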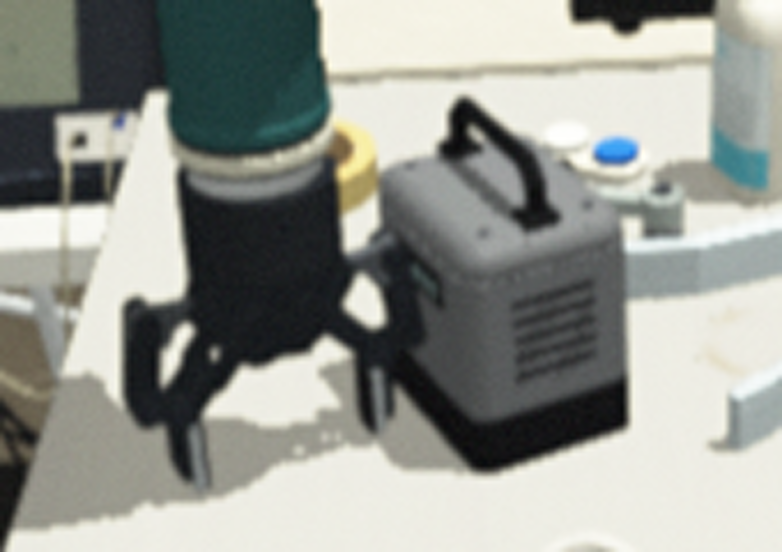

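View pics/t4.png

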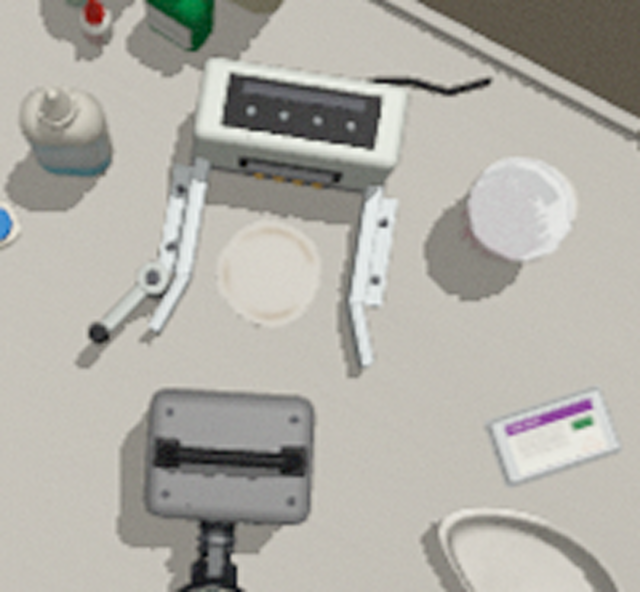

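It slides upright at 3.4 N with no tilt. The top-view screws are at (170,412), (294,420), (291,502) and (166,494).

```bash
cat >> h.py <<'E'
DX=np.array([.678,-.003]); DY=-.167
def packpose(pts,zoom=3.2,ox=230,oy=125,z=.126):
    import pickle; c=pickle.load(open("top0.pkl","rb"))
    p=[onz(c,ox+x/zoom,oy+y/zoom,z)[:2] for x,y in pts]
    l=lambda a,b: np.arctan2(-(a-b)[0],(a-b)[1])
    yw=(l(p[0],p[1])+l(p[3],p[2]))/2; yw2=np.mean([np.arctan2(*(p[i]-p[j])[::-1]) for i,j in((0,3),(1,2))])
    m=np.mean(p,0); X=np.array([np.cos(DY),np.sin(DY)]); Y=np.array([-X[1],X[0]])
    print("world",m.round(4),"yaw",yw.round(3),yw2.round(3),"in dock",((m-DX)@X).round(4),((m-DX)@Y).round(4),"yaw rel",(.6*yw+.4*yw2-DY).round(3)); return m,yw
E
python3 - <<'E'
from h import *
m,y=packpose([(170,412),(294,420),(291,502),(166,494)])
s,p,M,a=pose(); print(p,a)
E
```

```text
world [0.5093 0.0387] yaw -0.075 -0.06 in dock -0.1732 0.0131 yaw rel 0.098
[ 0.3905075   0.05596883 -0.00753786] -0.07724642832370923
```

{"method": "arm_command", "body": {"deltas": [[-0.005,0,0.006,0.02],[0,0,0.006,0.02],[0.005,0,0,0],[0.006,0,0,0.005],[0.006,0,0,0.005],[0.006,0,0,0.005],[0.006,0,0,0.005],[0.006,0,0,0.005]]}}

```text
time: 7.12
tool_pos: [0.4205, 0.0638, -0.008]
tcp_rot: [-1.568, 0.112, -0.111]
wrist_force: [-3.1, 0.7, -1.8]
width: 1.003
```

```bash
cat > look.py <<'E'
import sys
from h import *
n=sys.argv[1]; s=sensors.read_state(); print(np.round(s["wrist_force"],2),np.round(s["tool_pos"],4),"a",pose()[3].round(3),s["time"])
c=read_camera("scene"); a=c["color"][190:310,150:310,::-1]; a=cv2.resize(a,None,fx=2.4,fy=2.4)
c=read_camera("top"); b=c["color"][125:310,230:430,::-1]; b=cv2.resize(b,None,fx=3.2,fy=3.2,interpolation=cv2.INTER_CUBIC)
cv2.imwrite(f"pics/t{n}.png",b);cv2.imwrite(f"pics/s{n}.png",a)
E
python3 look.py 5
```

```text
[-3.13  0.72 -1.78] [ 0.4205  0.0638 -0.008 ] a -0.143 7.125
```

View pics/t5.png

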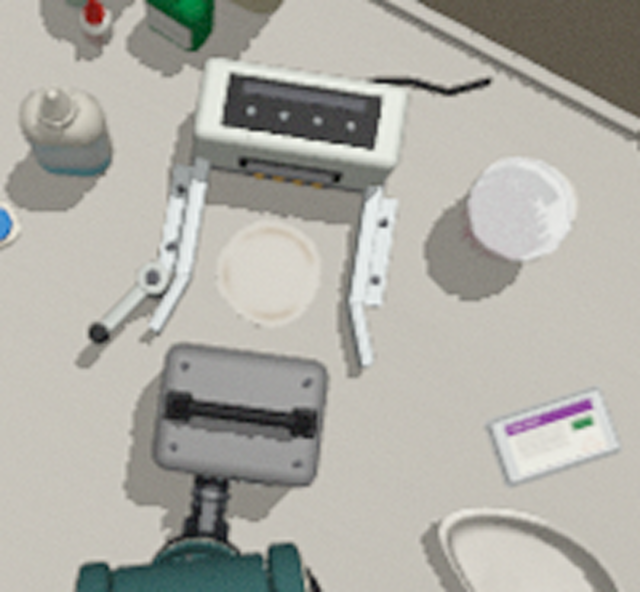

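View pics/s5.png

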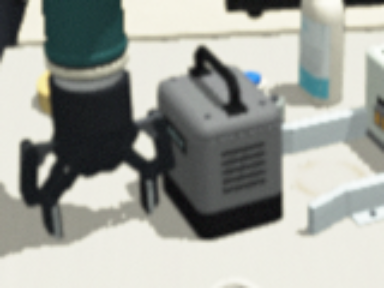

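The pack is upright and has turned clockwise. Its screws are at (184,366), (307,382), (296,464) and (172,447).

```bash
python3 - <<'E'
from h import *
m,y=packpose([(184,366),(307,382),(296,464),(172,447)])
s,p,M,a=pose(); print(p+.077*M[:,0])
E
```

```text
world [0.538  0.0317] yaw -0.144 -0.158 in dock -0.1439 0.011 yaw rel 0.017
[ 0.49796044  0.05282677 -0.00738584]
```

{"method": "arm_command", "body": {"deltas": [[0.006,0,0,0.01],[0.006,0,0,0.01],[0.006,0,0,0.01],[0.006,0,0,0.01],[0.006,0,-0.001,0.01],[0.006,0,-0.001,0.01],[0,0,0,0]]}}

```text
time: 8.1
tool_pos: [0.4571, 0.0557, -0.0073]
tcp_rot: [-1.565, 0.157, -0.161]
wrist_force: [-0.4, -0.7, 0.0]
width: 0.997
```

```bash
python3 look.py 6
```

```text
[-0.39 -0.7   0.04] [ 0.4571  0.0557 -0.0073] a -0.202 8.1
```

View pics/t6.png

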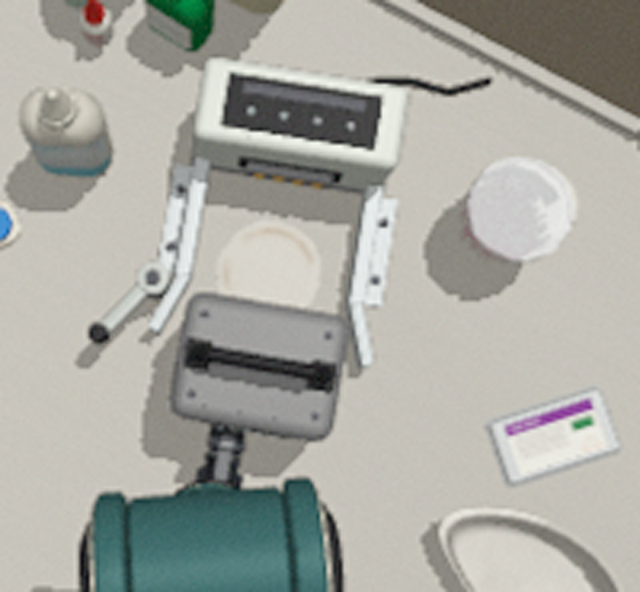

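The screws are now at (204,314), (328,335), (315,416) and (191,396).

```bash
python3 - <<'E'
from h import *
m,y=packpose([(204,314),(328,335),(315,416),(191,396)])
s,p,M,a=pose(); print(p+.077*M[:,0])
E
```

```text
world [0.5717 0.0176] yaw -0.177 -0.177 in dock -0.1083 0.0026 yaw rel -0.01
[ 0.53242589  0.04035047 -0.00695533]
```

{"method": "arm_command", "body": {"deltas": [[-0.005,0,-0.008,-0.018],[0,0,-0.009,-0.017],[0.005,0,0,0],[0.006,0,0,0],[0.006,0,0,0],[0.006,0,0,0],[0.006,0,0,0],[0.006,0,0,0],[0.006,0,0,0],[0.006,0,0,0],[0,0,0,0]]}}

```text
time: 9.57
tool_pos: [0.4932, 0.0326, -0.0083]
tcp_rot: [-1.567, 0.133, -0.13]
wrist_force: [-2.3, -0.2, -0.7]
width: 0.999
```

```bash
python3 look.py 7
```

```text
[-2.27 -0.21 -0.7 ] [ 0.4932  0.0326 -0.0083] a -0.167 9.575
```

View pics/t7.png

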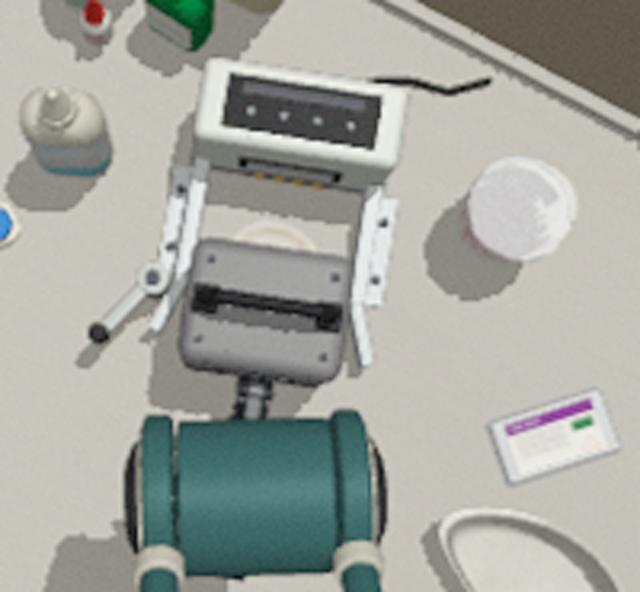

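View pics/s7.png

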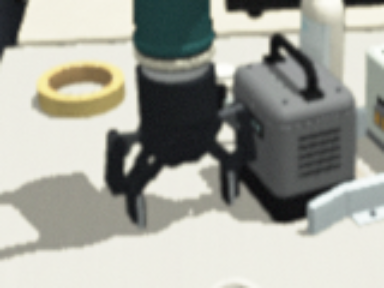

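The screws are now at (212,258), (335,278), (322,357) and (198,338). The pack is entering between the rails.

```bash
python3 - <<'E'
from h import *
m,y=packpose([(212,258),(335,278),(322,357),(198,338)])
s,p,M,a=pose(); print(p+.077*M[:,0])
E
```

```text
world [0.6112 0.0118] yaw -0.172 -0.187 in dock -0.0683 0.0035 yaw rel -0.011
[ 0.56917786  0.01978514 -0.00829449]
```

{"method": "arm_command", "body": {"deltas": [[0.006,0,0,0],[0.006,0,0,0],[0.006,0,0,0],[0.006,0,0,0],[0.006,0,0,0],[0.006,0,0,0],[0.006,0,0,0],[0.006,0,0,0],[0,0,0,0]]}}

```text
time: 10.8
tool_pos: [0.5421, 0.0245, -0.0075]
tcp_rot: [-1.567, 0.13, -0.132]
wrist_force: [-3.8, -0.3, -1.5]
width: 1.003
```

```bash
python3 look.py 8
```

```text
[-3.79 -0.26 -1.5 ] [ 0.5421  0.0245 -0.0075] a -0.167 10.8
```

View pics/t8.png

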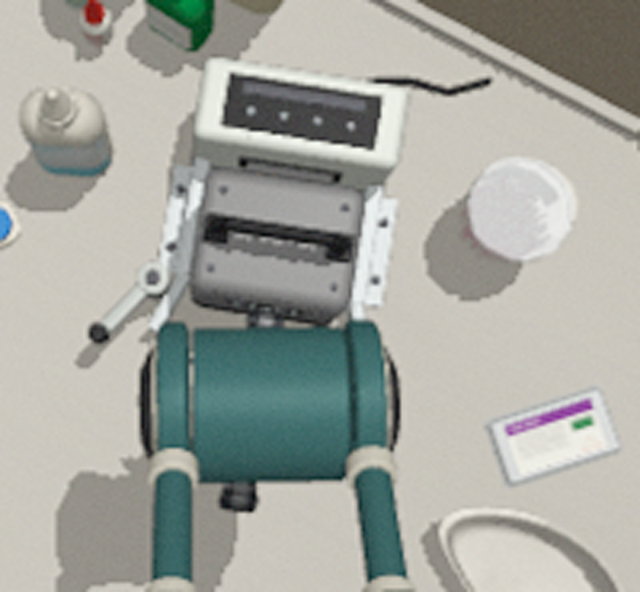

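View pics/s8.png

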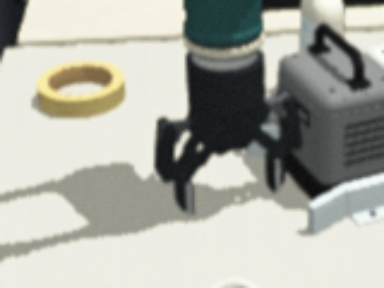

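The screws are at (223,190), (346,208), (334,287) and (210,268). The pack is upright in the rails and nearly home.

```bash
python3 - <<'E'
from h import *
m,y=packpose([(223,190),(346,208),(334,287),(210,268)])
E
```

```text
world [0.6595 0.0029] yaw -0.167 -0.177 in dock -0.0192 0.0027 yaw rel -0.004
```

{"method": "arm_command", "body": {"deltas": [[0.004,0,0,0],[0.004,0,0,0],[0.004,0,0,0],[0,0,0,0]]}}

```text
time: 11.4
tool_pos: [0.553, 0.0225, -0.0076]
tcp_rot: [-1.567, 0.131, -0.131]
wrist_force: [-2.7, -0.4, -0.2]
width: 1.002
```

{"method": "arm_command", "body": {"deltas": [[0.003,0,0,0],[0.003,0,0,0],[0.002,0,0,0],[0,0,0,0]]}}

```text
time: 11.9
tool_pos: [0.56, 0.0214, -0.0077]
tcp_rot: [-1.567, 0.132, -0.13]
wrist_force: [-5.6, -0.2, 2.0]
width: 1.0
```

{"method": "arm_command", "body": {"deltas": [[0.0015,0,0,0],[0.0015,0,0,0],[0,0,0,0]]}}

```text
time: 12.28
tool_pos: [0.5619, 0.0211, -0.0081]
tcp_rot: [-1.567, 0.134, -0.128]
wrist_force: [-7.7, 1.4, 2.4]
width: 1.004
```

```bash
python3 look.py 9
```

```text
[-7.69  1.44  2.4 ] [ 0.5619  0.0211 -0.0081] a -0.167 12.275
```

View pics/t9.png

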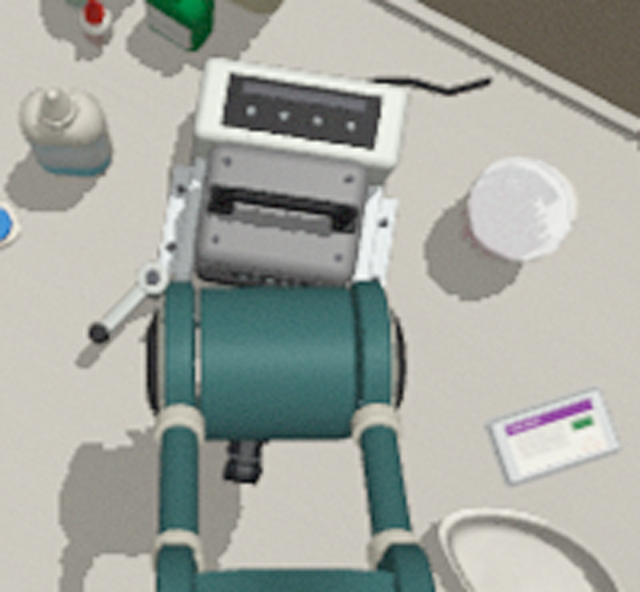

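View pics/s9.png

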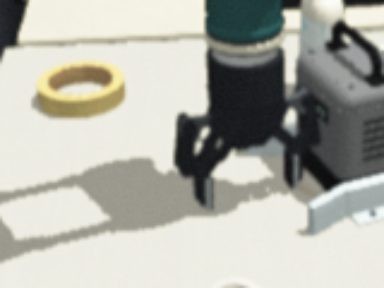

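```bash
python3 - <<'E'
from h import *
m,y=packpose([(228,161),(349,181),(339,257),(215,239)])
E
```

```text
world [ 6.796e-01 -6.000e-04] yaw -0.173 -0.167 in dock 0.0012 0.0026 yaw rel -0.004
```

{"method": "arm_command", "body": {"deltas": [[0.001,0,0,0],[0.001,0,0,0],[0,0,0,0]]}}

```text
time: 12.75
tool_pos: [0.5617, 0.0211, -0.0087]
tcp_rot: [-1.567, 0.137, -0.125]
wrist_force: [-11.5, 3.0, 3.2]
width: 1.004
```

Home: the force rose to 11.5 N with no further travel, and the picture gives dock x of about +1 mm and relative yaw of about 0. Next I retreat, then plan the latch in two pushes: rightward on the tab first, then forward. Fingers shut, tips at z of about 0.06, so the gripper body stays above the pack's top.

{"method": "arm_command", "body": {"deltas": [[-0.003,0,0,0],[-0.005,0,0,0],[-0.02,0,0,0],[-0.03,0,0,0],[-0.02,0,0,0],[0,-0.03,0,0],[0,-0.05,0,0],[0,-0.05,0,0],[0,-0.03,0,0],[0,0,0,0]], "fingers": 0.0}}

```text
time: 14.0
tool_pos: [0.493, 0.0334, 0.1569]
tcp_rot: [-1.566, 0.122, -0.14]
wrist_force: [0.3, -0.7, 0.4]
width: -0.002
```

```bash
cat >> h.py <<'E'
D2=np.array([.6797,-.0008])
def d2w(x,y): 
    X=np.array([np.cos(DY),np.sin(DY)]); Y=np.array([-X[1],X[0]]); return D2+x*X+y*Y
E
python3 look.py 10
python3 - <<'E'
from h import *
c=read_camera("top"); print()
t=d2w(-.104,.147); print(t); rows([t[0],t[1],.155],np.pi/2+DY,12)
E
```

```text
[ 0.26 -0.73  0.36] [0.493  0.0334 0.1569] a -0.167 14.0

[0.60158191 0.1614423 ]
[0.0075, -0.0003, 0.0121, -0.1309]
[0.009, -0.0003, 0.011, -0.1309]
[0.0104, -0.0003, 0.0097, -0.1309]
[0.0116, -0.0003, 0.0083, -0.1309]
[0.0126, -0.0003, 0.0067, -0.1309]
[0.0133, -0.0003, 0.005, -0.1309]
[0.0139, -0.0003, 0.0032, -0.1309]
[0.0142, -0.0003, 0.0014, -0.1309]
[0.0142, -0.0003, -0.0005, -0.1309]
[0.014, -0.0003, -0.0023, -0.1309]
[0.0136, -0.0003, -0.0041, -0.1309]
[0.013, -0.0003, -0.0059, -0.1309]
```

View pics/t10.png

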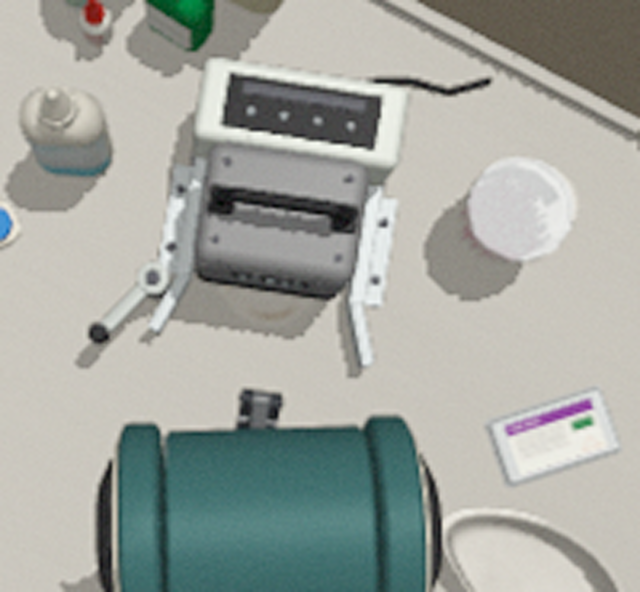

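The pack stayed home (screws (228,161), (349,180)) and the latch tab is unchanged at (98,332). Moving beside the tab.

{"method": "arm_command", "body": {"deltas": [[0.0075,0,0.012,-0.131],[0.009,0,0.011,-0.131],[0.0105,0,0.0095,-0.131],[0.0115,0,0.0085,-0.131],[0.0125,0,0.0065,-0.131],[0.0135,0,0.005,-0.131],[0.014,0,0.003,-0.131],[0.014,0,0.0015,-0.131],[0.014,0,-0.0005,-0.131],[0.014,0,-0.0025,-0.131],[0.0135,0,-0.004,-0.131],[0.013,0,-0.006,-0.131],[0,0,0,0]]}}

```text
time: 15.78
tool_pos: [0.6014, 0.1609, 0.15]
tcp_rot: [-1.282, -1.083, 1.088]
wrist_force: [-0.3, -0.2, -0.2]
width: 0.002
```

```bash
python3 - <<'E'
from h import *
t=d2w(-.104,.147); rel([t[0],t[1],.060],np.pi/2+DY)
E
python3 look.py 11
```

```text
t 15.775 p [0.6014 0.1609 0.15  ] a 1.404 tool shift [ 0.0006  0.09   -0.0004] turn_y 0.0006
[-0.33 -0.21 -0.15] [0.6014 0.1609 0.15  ] a 1.404 15.775
```

View pics/t11.png

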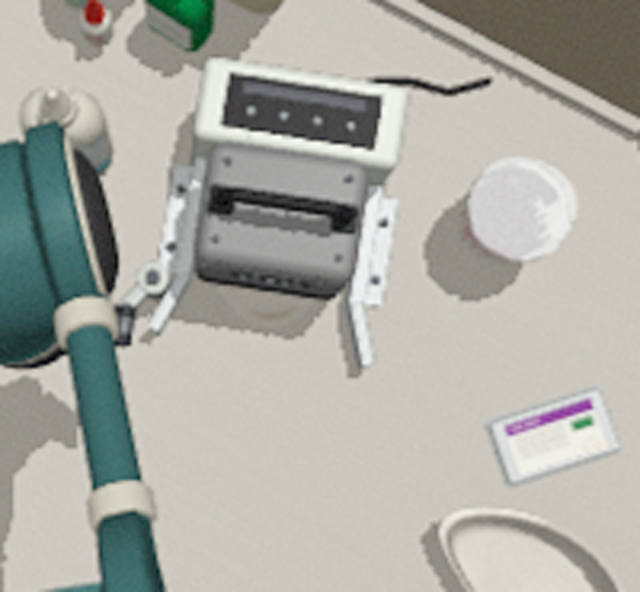

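{"method": "arm_command", "body": {"deltas": [[0.004,0.03,0,0],[0,0.03,0,0],[0,0.02,0,0],[0,0.01,0,0],[0,0,0,0]]}}

```text
time: 16.5
tool_pos: [0.6022, 0.1643, 0.0617]
tcp_rot: [-1.283, -1.085, 1.087]
wrist_force: [-0.1, 0.6, 1.0]
width: -0.001
```

```bash
python3 - <<'E'
from h import *
t=d2w(-.104,.068); rel([t[0],t[1],.060],np.pi/2+DY)
s=pose()[0];print(s["wrist_force"])
c=read_camera("scene"); im=c["color"][140:290,170:370,::-1]; cv2.imwrite("pics/s12.png",cv2.resize(im,None,fx=3.9,fy=3.9,interpolation=cv2.INTER_CUBIC))
E
```

```text
t 16.5 p [0.6022 0.1643 0.0617] a 1.404 tool shift [-0.0819  0.0017  0.0001] turn_y 0.0007
[-0.07849528  0.58679555  1.02355731]
```

View pics/s12.png

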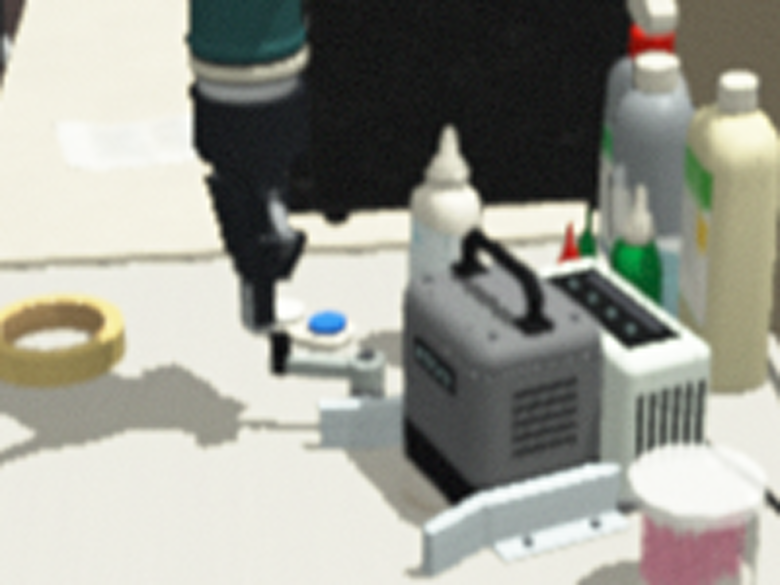

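The finger is beside the tab, tip at (257,325) and tab top at (280,338). Sweeping right.

{"method": "arm_command", "body": {"deltas": [[-0.006,0.003,0,0],[-0.008,0,0,0],[-0.008,0,0,0],[-0.01,0,0,0],[-0.01,0,0,0],[-0.01,0,0,0],[-0.01,0,0,0],[-0.01,0,0,0],[-0.01,0,0,0],[0,0,0,0]]}}

```text
time: 17.8
tool_pos: [0.5886, 0.0827, 0.0592]
tcp_rot: [-1.283, -1.085, 1.086]
wrist_force: [-0.8, 0.8, 0.4]
width: -0.003
```

```bash
python3 look.py 13; python3 - <<'E'
from h import *
c=read_camera("scene"); im=c["color"][140:290,170:370,::-1]; cv2.imwrite("pics/s13b.png",cv2.resize(im,None,fx=3.9,fy=3.9,interpolation=cv2.INTER_CUBIC))
E
```

```text
[-0.84  0.82  0.43] [0.5886 0.0827 0.0592] a 1.404 17.8
```

View pics/t13.png

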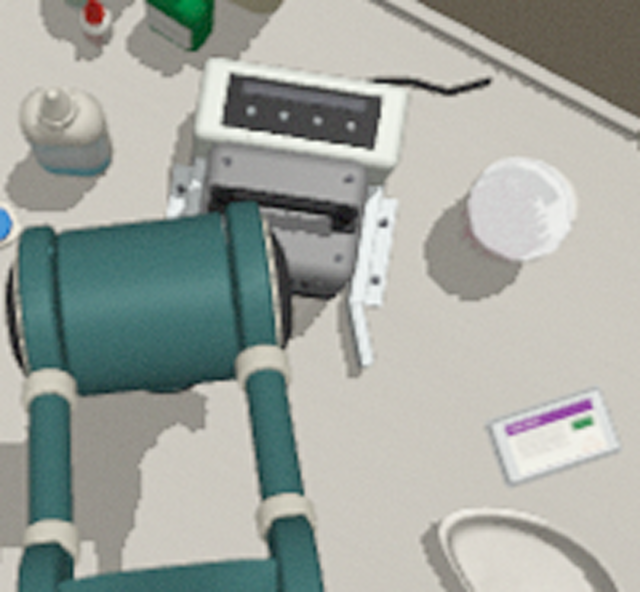

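View pics/s13b.png

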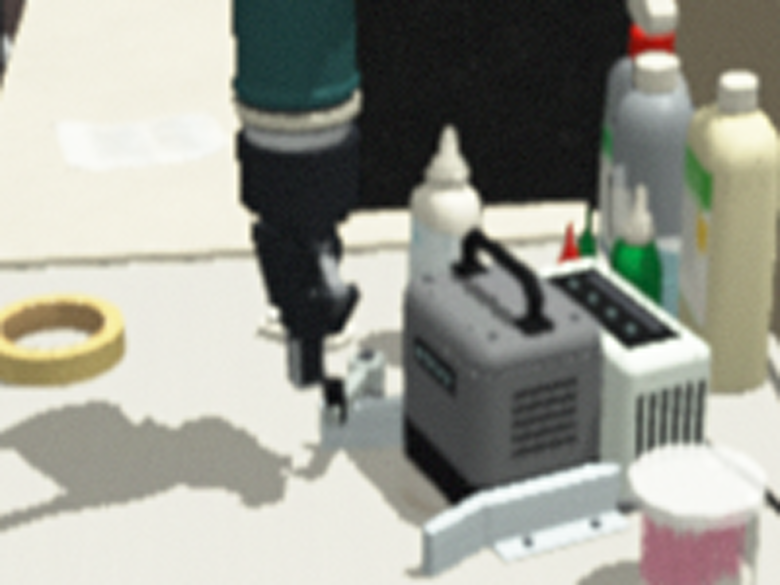

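```bash
python3 - <<'E'
from h import *
import pickle
c=pickle.load(open("scene0.pkl","rb"))
w=onz(c,170+335/3.9,140+384/3.9,.07)[:2]; X=np.array([np.cos(DY),np.sin(DY)]);Y=np.array([-X[1],X[0]]); d=np.array([(w-D2)@X,(w-D2)@Y]); print(w,d, "th",np.arctan2(-(d[0]+.054),-(d[1]-.088)))
for x,y in [(-.104,.078),(-.136,.078),(-.136,.038),(-.074,.038)]:
    t=d2w(x,y); rel([t[0],t[1],.060],np.pi/2+DY)
E
```

```text
[0.59201329 0.05565398] [-0.09585085  0.04109288] th 0.7284927197471165
t 17.95 p [0.5881 0.0834 0.0587] a 1.405 tool shift [ 0.0102 -0.0013 -0.0003] turn_y 0.0013
t 17.95 p [0.5881 0.0834 0.0587] a 1.405 tool shift [ 0.0102 -0.0012  0.0317] turn_y 0.0013
t 17.95 p [0.5881 0.0834 0.0587] a 1.405 tool shift [-0.0298 -0.0012  0.0317] turn_y 0.0013
t 17.95 p [0.5881 0.0834 0.0587] a 1.405 tool shift [-0.0298 -0.0013 -0.0303] turn_y 0.0013
```

The latch is at about 0.75 rad, as planned. Going round to the robot's side of the tab and pushing forward.

{"method": "arm_command", "body": {"deltas": [[0.01,-0.001,0,0],[0,0,0.016,0],[0,0,0.016,0],[-0.01,0,0,0],[-0.015,0,0,0],[-0.015,0,0,0],[0,0,0,0],[0,0,-0.01,0],[0,0,-0.01,0],[0,0,-0.008,0],[0,0,-0.008,0],[0,0,-0.008,0],[0,0,-0.008,0],[0,0,-0.004,0],[0,0,0,0]]}}

```text
time: 19.82
tool_pos: [0.5992, 0.0379, 0.0595]
tcp_rot: [-1.283, -1.065, 1.113]
wrist_force: [-25.0, -40.7, 22.4]
width: 0.001
```

```bash
python3 look.py 14; python3 - <<'E'
from h import *
c=read_camera("scene"); im=c["color"][140:290,170:370,::-1]; cv2.imwrite("pics/s14b.png",cv2.resize(im,None,fx=3.9,fy=3.9,interpolation=cv2.INTER_CUBIC))
t=d2w(-.074,.038); rel([t[0],t[1],.060],np.pi/2+DY)
E
```

```text
[-24.99 -40.73  22.36] [0.5992 0.0379 0.0595] a 1.409 19.825
t 19.975 p [0.5992 0.0379 0.0595] a 1.409 tool shift [ 0.0132 -0.001  -0.0118] turn_y 0.0048
```

View pics/s14b.png

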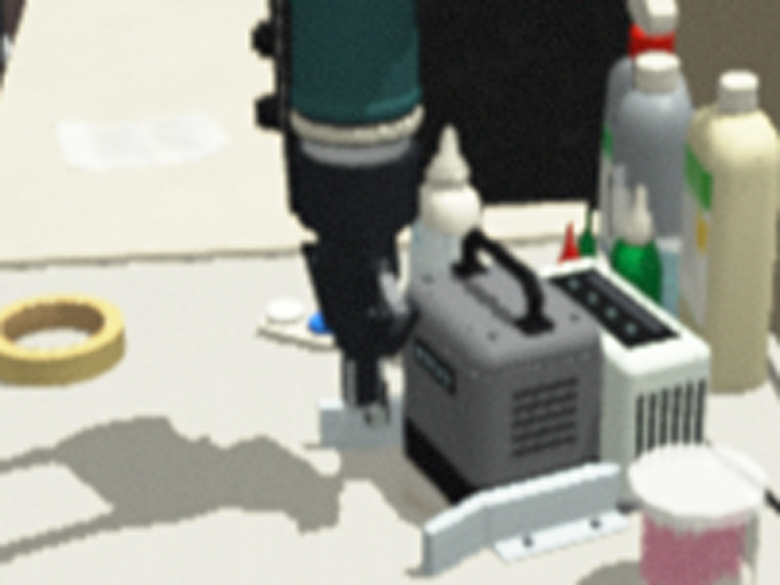

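A large force appeared, about 50 N, and the tool was deflected to the right. Backing off before I look.

{"method": "arm_command", "body": {"deltas": [[0,0,0.012,0],[0,0,0.012,0],[0,0,0.01,0],[0,0,0,0]]}}

```text
time: 20.48
tool_pos: [0.5741, 0.0566, 0.0602]
tcp_rot: [-1.282, -1.087, 1.087]
wrist_force: [-0.2, -0.1, 0.0]
width: -0.002
```

```bash
python3 look.py 15; python3 - <<'E'
from h import *
c=read_camera("scene"); im=c["color"][140:290,170:370,::-1]; cv2.imwrite("pics/s15b.png",cv2.resize(im,None,fx=3.9,fy=3.9,interpolation=cv2.INTER_CUBIC))
c=read_camera("wrist"); cv2.imwrite("pics/w15.png",cv2.resize(np.clip(c["color"][:,:,::-1]*1.5,0,255).astype(np.uint8),None,fx=1.42,fy=1.42))
E
```

```text
[-0.16 -0.12  0.04] [0.5741 0.0566 0.0602] a 1.406 20.475
```

View pics/s15b.png

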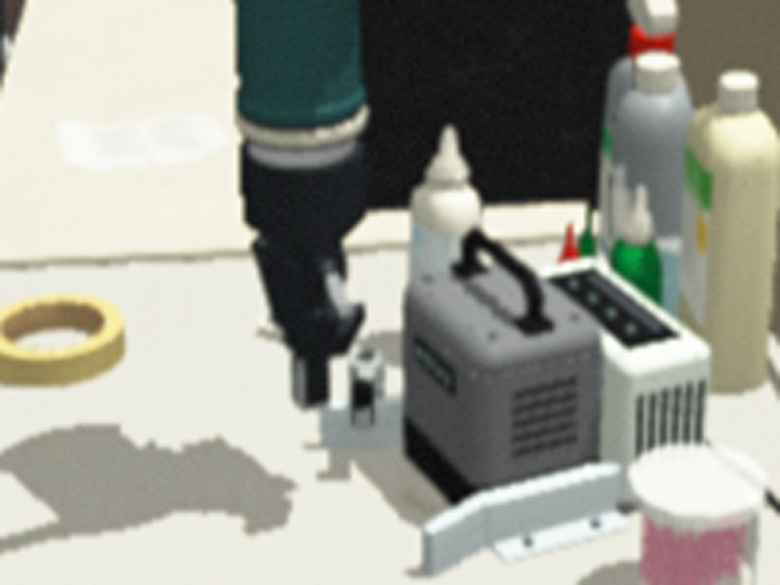

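View pics/w15.png

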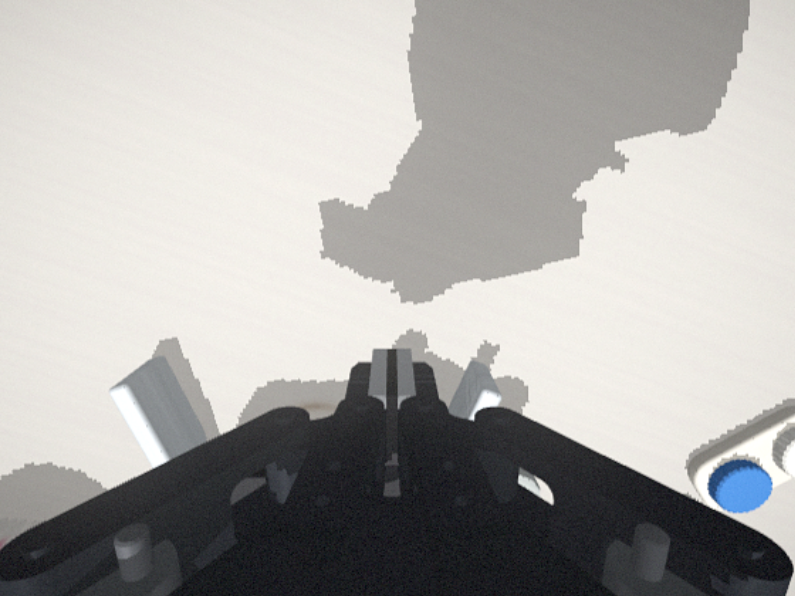

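View pics/t15.png

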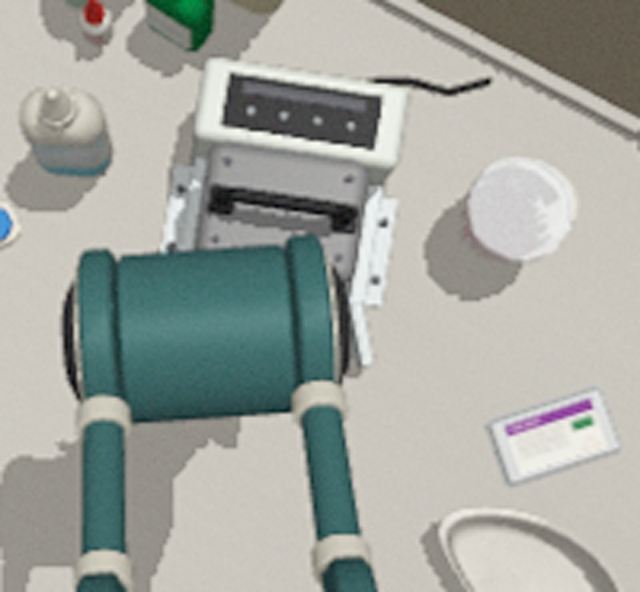

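```bash
python3 - <<'E'
from h import *
import pickle
c=pickle.load(open("scene0.pkl","rb"))
X=np.array([np.cos(DY),np.sin(DY)]);Y=np.array([-X[1],X[0]])
w=onz(c,170+364/3.9,140+386/3.9,.07)[:2];  d=np.array([(w-D2)@X,(w-D2)@Y]); print(w,d, "th",np.arctan2(-(d[0]+.054),-(d[1]-.088)))
w=np.array(pose()[1])[:2]; print("tool in dock",(w-D2)@X,(w-D2)@Y)
for y in (.05,.045):
  t=d2w(-.105,y); rel([t[0],t[1],.060],np.pi/2+DY)
E
```

```text
[0.60523249 0.04281754] [-0.08068183  0.03063238] th 0.43534204170173907
tool in dock -0.11274408526405272 0.03892702448409219
t 20.675 p [0.575  0.0563 0.0605] a 1.406 tool shift [ 0.0111  0.0005 -0.0078] turn_y 0.0021
t 20.675 p [0.575  0.0563 0.0605] a 1.406 tool shift [ 0.0061  0.0005 -0.0078] turn_y 0.0021
```

The latch is at about 0.43 rad and the pack is undisturbed. The shut fingertips are narrow, about 9 mm, and I think they slid to the tab's right side and pushed along the arm. I'll open them about 10 mm so the round tab nests in the gap, centre on it, and push in small steps.

{"method": "arm_command", "body": {"deltas": [[-0.004,0.001,0,0],[0,0,-0.004,0],[0,0,-0.004,0],[0,0,-0.004,0],[0,0,-0.003,0],[0,0,-0.003,0],[0,0,0,0]], "fingers": 0.01}}

```text
time: 21.55
tool_pos: [0.5912, 0.0488, 0.0591]
tcp_rot: [-1.283, -1.086, 1.086]
wrist_force: [-0.8, 0.0, -0.5]
width: 0.115
```

```bash
cat > v.py <<'E'
import sys
from h import *
X=np.array([np.cos(DY),np.sin(DY)]);Y=np.array([-X[1],X[0]])
s,p,M,a=pose(); w=p[:2]; print("tool in dock",((w-D2)@X).round(4),((w-D2)@Y).round(4),p[2],"F",np.round(s["wrist_force"],1),"a",a,s["time"])
c=read_camera("scene"); im=c["color"][180:290,220:370,::-1]; cv2.imwrite(f"pics/v{sys.argv[1]}.png",cv2.resize(im,None,fx=5,fy=5,interpolation=cv2.INTER_CUBIC))
E
python3 v.py 16
```

```text
tool in dock -0.0955 0.0342 0.05907951299464799 F [-0.8  0.  -0.5] a 1.4049506957297562 21.55
```

View pics/v16.png

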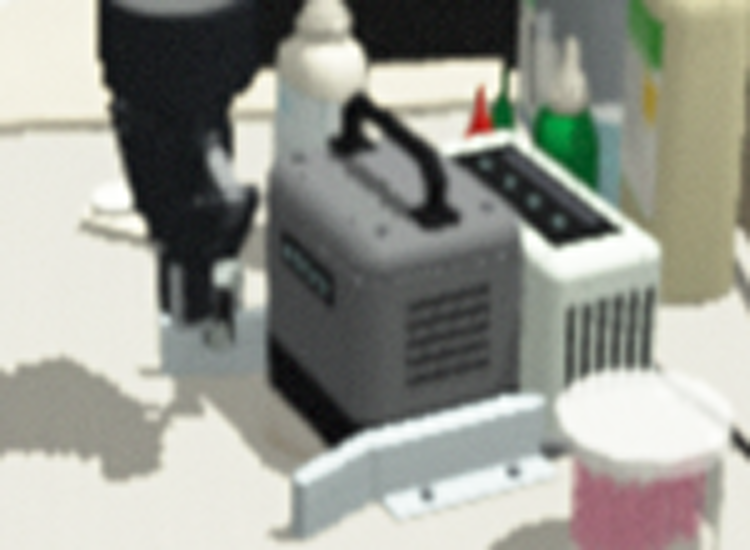

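Just touching at 0.8 N. Continuing in small steps.

{"method": "arm_command", "body": {"deltas": [[-0.0005,0,-0.002,0],[-0.0005,0,-0.002,0],[-0.0005,0,-0.002,0],[0,0,0,0]]}}

```text
time: 22.1
tool_pos: [0.5973, 0.0464, 0.0593]
tcp_rot: [-1.283, -1.086, 1.086]
wrist_force: [-0.5, -0.1, 0.4]
width: 0.118
```

```bash
python3 v.py 17
```

```text
tool in dock -0.0891 0.0328 0.059310932744567946 F [-0.5 -0.1  0.4] a 1.4048989368747047 22.1
```

View pics/v17.png

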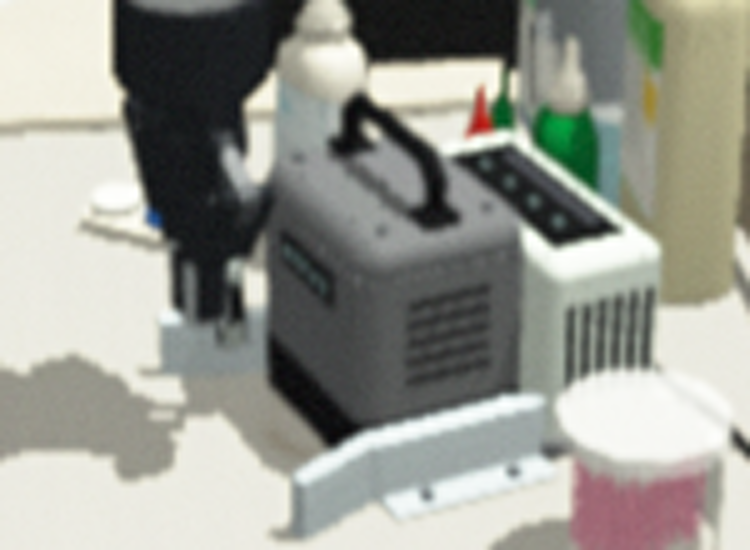

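It moves freely and the tab advances. Continuing.

{"method": "arm_command", "body": {"deltas": [[-0.0005,0,-0.002,0],[-0.0005,0,-0.002,0],[-0.0005,0,-0.002,0],[0,0,0,0]]}}

```text
time: 22.65
tool_pos: [0.603, 0.0438, 0.0594]
tcp_rot: [-1.283, -1.086, 1.086]
wrist_force: [0.0, -0.4, 0.6]
width: 0.118
```

{"method": "arm_command", "body": {"deltas": [[-0.0005,0,-0.002,0],[0,0,-0.0015,0],[0,0,0,0]]}}

```text
time: 23.02
tool_pos: [0.6063, 0.0428, 0.0593]
tcp_rot: [-1.283, -1.086, 1.086]
wrist_force: [-0.8, 1.0, -0.8]
width: 0.119
```

```bash
python3 v.py 18
```

```text
tool in dock -0.0797 0.0308 0.059334054533344185 F [-0.8  1.  -0.8] a 1.4049222922809073 23.025
```

View pics/v18.png

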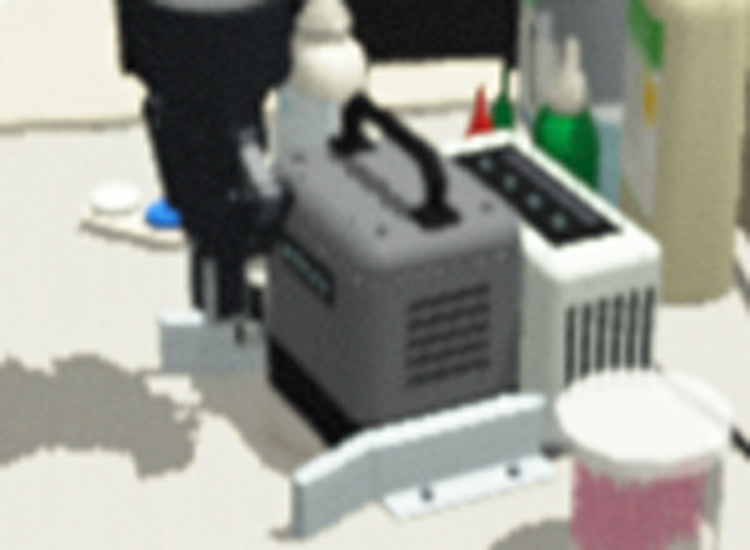

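{"method": "arm_command", "body": {"deltas": [[0,0,-0.0015,0],[0,0,-0.0015,0],[0,0,0,0]]}}

```text
time: 23.45
tool_pos: [0.6092, 0.0424, 0.0593]
tcp_rot: [-1.283, -1.086, 1.086]
wrist_force: [-1.1, -0.5, -0.0]
width: 0.122
```

{"method": "arm_command", "body": {"deltas": [[0,0,-0.0015,0],[0,0,-0.0015,0],[0,0,0,0]]}}

```text
time: 23.82
tool_pos: [0.6121, 0.0418, 0.0593]
tcp_rot: [-1.283, -1.086, 1.086]
wrist_force: [-0.3, -0.9, 0.2]
width: 0.12
```

```bash
python3 v.py 19
```

```text
tool in dock -0.0737 0.0307 0.05925651420545455 F [-0.3 -0.9  0.2] a 1.4050080548818884 23.825
```

View pics/v19.png

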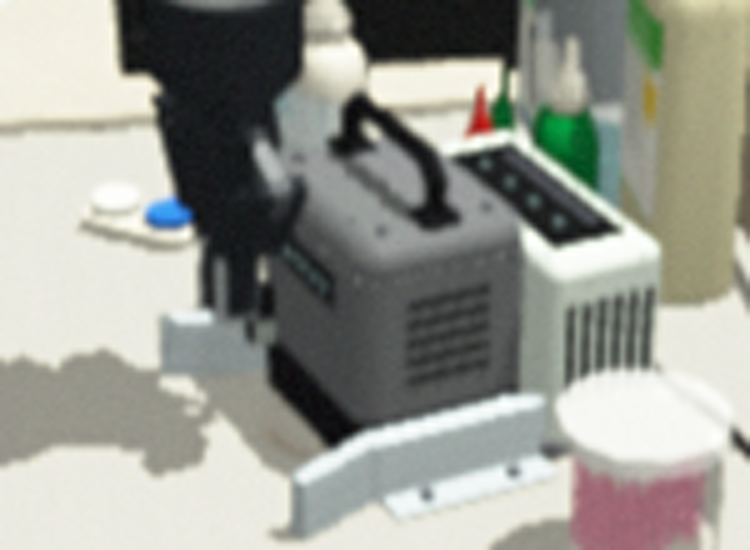

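{"method": "arm_command", "body": {"deltas": [[0,0,-0.0015,0],[0,0,-0.001,0],[0,0,0,0]]}}

```text
time: 24.25
tool_pos: [0.6145, 0.0413, 0.0593]
tcp_rot: [-1.283, -1.086, 1.086]
wrist_force: [-2.0, -0.7, -0.1]
width: 0.12
```

{"method": "arm_command", "body": {"deltas": [[0,0,-0.001,0],[0,0,-0.001,0],[0,0,0,0]]}}

```text
time: 24.62
tool_pos: [0.6159, 0.0411, 0.0591]
tcp_rot: [-1.282, -1.085, 1.087]
wrist_force: [-4.2, -1.0, 0.4]
width: 0.118
```

{"method": "arm_command", "body": {"deltas": [[0,0,-0.001,0],[0,0,-0.001,0],[0,0,0,0],[0,0,0,0]]}}

```text
time: 25.12
tool_pos: [0.6164, 0.0411, 0.0589]
tcp_rot: [-1.28, -1.083, 1.088]
wrist_force: [-6.6, -0.3, 3.6]
width: 0.117
```

```bash
python3 v.py 20
```

```text
tool in dock -0.0694 0.0308 0.05886363352780383 F [-6.6 -0.3  3.6] a 1.4049732334774814 25.125
```

View pics/v20.png

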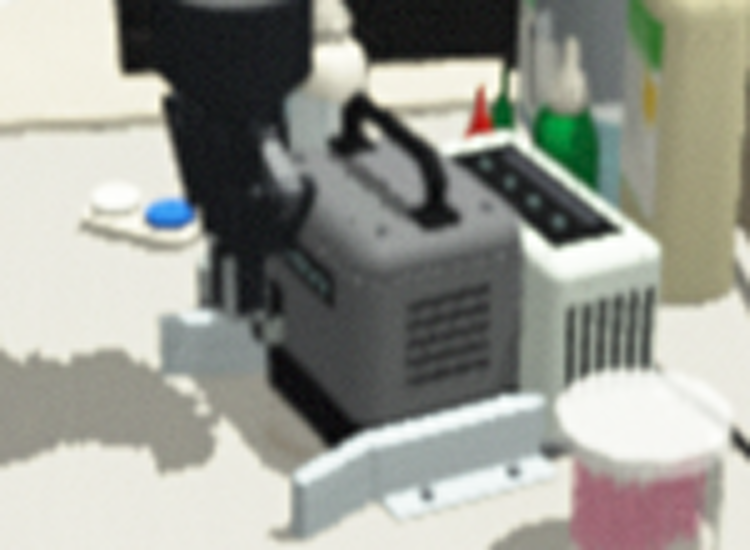

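The advance has stopped with rising force, and the estimated tab x of about -53 mm matches a shut latch. Retreating along dock -x, up and away, then verifying.

{"method": "arm_command", "body": {"deltas": [[0,0,0.003,0],[0,0,0.008,0],[0,0,0.02,0],[0,0,0.04,0],[0,0,0.05,0],[0,-0.03,0.03,0],[0,-0.05,0,0],[0,-0.05,0,0],[0.04,0,0.03,0],[0.05,0,0,0],[0.05,0,0,0],[0.05,0,0,0],[0,0,0,0]]}}

```text
time: 26.8
tool_pos: [0.4719, 0.2614, 0.1899]
tcp_rot: [-1.281, -1.092, 1.086]
wrist_force: [0.6, 0.1, -0.8]
width: 0.119
```

```bash
python3 v.py 21; python3 look.py 21
```

```text
tool in dock -0.2485 0.224 0.1899127073632555 F [ 0.6  0.1 -0.8] a 1.4089123911890962 26.8
[-0.19 -0.52  1.6 ] [0.4714 0.2596 0.1896] a 1.408 26.85
```

View pics/v21.png

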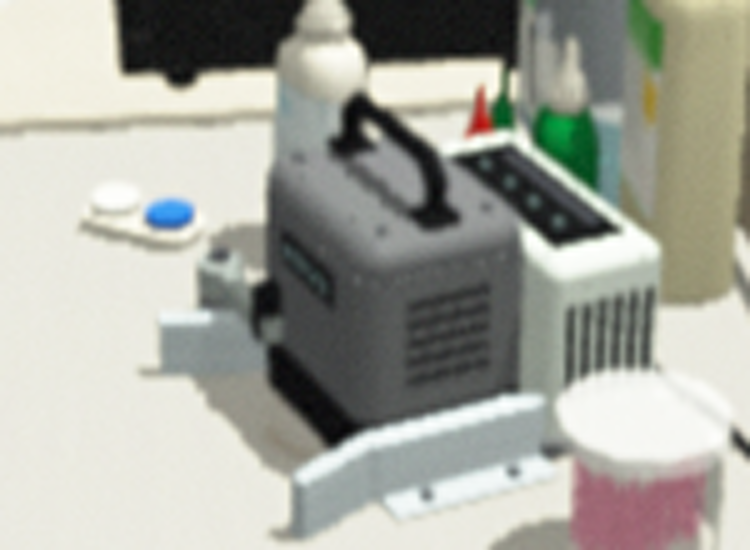

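View pics/t21.png

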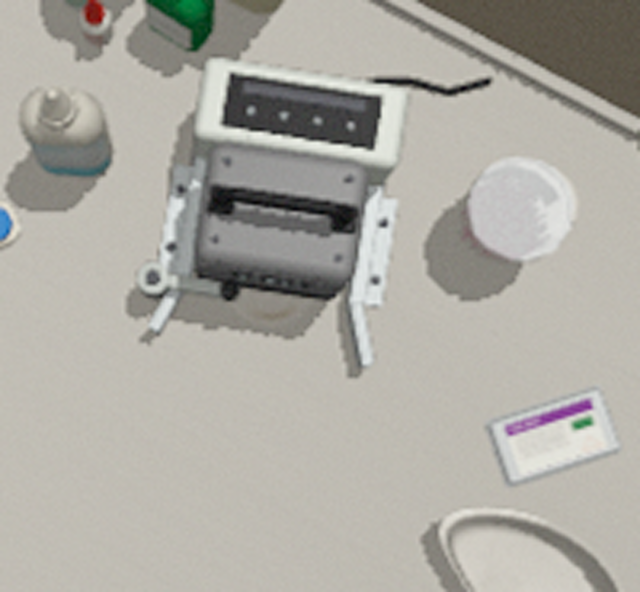

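The latch lies across the front: hinge (153,277), tab (231,289). Pack screws are at (227,161), (348,180), (338,257) and (214,239).

```bash
python3 - <<'E'
from h import *
import pickle
c=pickle.load(open("top0.pkl","rb"))
f=lambda x,y,z: onz(c,230+x/3.2,125+y/3.2,z)[:2]
packpose([(227,161),(348,180),(338,257),(214,239)])
h=f(153,277,.056)
for p in [(231,289),(230,287),(232,291)]:
    t=f(*p,.07); d=t-h; ang=np.arctan2(d[1],d[0]); print(np.linalg.norm(d),"theta",(DY-np.pi/2)-ang)
E
```

```text
world [6.798e-01 1.000e-04] yaw -0.169 -0.166 in dock 0.0013 0.0033 yaw rel -0.001
0.05880942744968604 theta 0.02676688535233862
0.05784343951710447 theta 0.0039026321601987046
0.059804788943910336 theta 0.04887310075130347
```

```bash
python3 -c "
from h import *
print(job.finish_job())"
```

```text
the job is handed in; nothing more can be done
None
```

The pack is home in the dock and the latch is shut across its front. I handed the job in at about 27 s of the 64 s allowed; no verdict was reported.

**Last checks, from the top camera after retreating:**

| Check | Measured | Limit |
|---|---|---|
| Pack x in dock frame | about +1 mm | above -6 mm |
| Pack distance from seat centre | about 3.5 mm | below 9 mm |
| Pack yaw relative to dock | about 0 rad | below 0.08 rad |
| Latch angle | about 0.03 rad, 0.05 at worst | below 0.12 rad |

The pack stood upright in the pictures. The jar, bottle and lens case looked unmoved, though I did not measure them. The arm was clear of everything, with only noise-level wrist force.

**What did not go as asked or planned:**
- **Contact height:** the pack was not pushed by the fingertips. With the tool always pointing down, the outer knuckle of the open finger touched first, about 50 mm up instead of below 30 mm. I pushed slowly at 3–4 N, with 11.5 N at the end stop, and the pack slid without visible tipping.
- **Force spike at the latch:** on the first forward push of the latch, the shut fingertips probably slipped to the wrong side of the tab. The wrist read about 53 N. That is under the 120 N wrist limit. I took it to be fingertip contact, but I could not confirm that none of it was gripper-body contact, which has a 40 N limit. I backed off and re-centred with the fingers 10 mm apart so the tab sat in the gap. The latch then closed at under 7 N.

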